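Secure the axle of a bottle pouring cradle with its spring clip

ROBOT

A 6-joint arm with a two-finger parallel gripper is mounted at the origin on the work surface. World frame = base frame: x ahead of the robot, y to its left, z up, the work surface at z = 0. Lengths are in mm, angles in rad, forces in N, time in s.
With the tool pointing down it reaches from about 400 to 925 mm from the base axis. Payload 12.5 kg.
Tool frame: the origin (TCP) lies midway between the tips of the shut fingers; the grasp point (between the pads) lies env.grasp_offset behind it (env.grasp_offset is the distance from the TCP to the grasp point, in mm); x points along the fingers, y is the direction in which the jaws open and shut, and the axes are right-handed (so a half turn about x gives the same grasp; the last joint's range is limited). The gripper opens to 95 mm and grips with 3 to 60 N. Pads are 20 mm wide; open, the fingers measure 119 mm over their backs; the gripper's body (75 mm by 180 mm) begins 59 mm behind the grasp point.
Start: joints at [1.146, 0.491, 1.559, -0, 1.092, -0.106], TCP at [195.875, 593.531, 214.661] pointing down, gripper open.
Joint ranges: [-3.1, 3.1], [-0.84, 2.19], [0.05, 2.79], [-1.13, 4.28], [0.06, 2.93], [-2.69, 2.69]. Speed limits (rad/s): [2.22, 2.22, 2.79, 3.14, 3.14, 3.14].

INTERFACE

Orientations are given as [roll, pitch, yaw] about the fixed x, y, z axes, in that order (R = Rz(yaw) Ry(pitch) Rx(roll)).
In Python, from cell import env gives the robot as it stands.
- The arm moves only by the tool apply_moves, never from a script. Its arguments are lists of equal length, an entry for each row: "offset": the shift along the world's x, y, z in units of 25 mm (1.0 is 25 mm), a list of three; "yaw": the turn about the world's z in units of 6 degrees (1.0 is 6 degrees); "jaw": the closure, from -1 (fully open) to 1 (shut), so that 0 is half open. A call has 1 to 20 rows; each row is the pose to reach, as a shift and turn from the pose measured when the call began; what a row does not reach only later rows make up. A row lasts 1/8 s, in which the tool goes at most 62.5 mm and 10.7 degrees, less where a joint would pass 70% of its speed; a pose out of reach is approached as far as the arm can. A call with a gripper value outside its range is refused whole. The fingers move at their own pace and stop on an object; the grip force is fixed at half the most. Time passes only in rows, so rows that repeat a pose let the fingers close. It gives the time, the measured TCP pose, the force and the opening at its end, in the units of the state.
- env.state(): the state, without advancing time (a new reading comes with each control period).
- env.read_camera(name): name is "side" or "top"; returns a dict with "frame" (384x512x3 uint8, red, green, blue), "fx", "fy", "cx", "cy" (pixels), "xyz" and "rotation" of the camera in the world. Camera axes: x right, y down, z forward; pixel columns grow to the right and rows downward; lengths in mm; the calibration is good to about 2 mm. A picture is of the moment at which its call begins. There is no depth.
- env.job_done(): hands the job in, once; it reports no verdict.
The state is a dict: "t": time; "joints": joint angles; "qvel": joint speeds; "tau": joint torques, N m; "eef_pos": TCP position; "tcp_rot": TCP orientation; "ft_force": force on the tool from outside, world axes, zero at the start; "moment": the same for the moment, N m; "opening": opening from 0.0 (shut) to 1.0 (fully open).
Only numpy, scipy, OpenCV 4.12 (cv2) and the standard library are available. Lean on these libraries where they do the work, as an engineer would, in place of code of your own. Each camera call takes 0.05 s, during which the arm holds its last target.

TASK

The axle of the pouring cradle has slid part way out: press its black head fully home, so that the cross-drilled end comes out on the opposite side of the cradle. Then take the red-handled R-clip from its wooden block and push its straight leg down through the hole in the axle's end until its bow springs over the axle and grips it, and let go. Do it by feel and gently - the axle may be rolled to either side, so find the hole with the leg's tip and roll the axle upright with it, never forcing - and leave the bottles, cups and other things where they are.

Things in the scene. Friction and masses are not known exactly. Their poses are not given: they have to be found in the camera images.
- stand: Fixed bottle cradle. Dark wooden base 170 x 160 x 20 mm; two dark steel uprights, 52 wide (x), 12 thick (y), centred at y = +60 and -60 mm, top at z = 101; between them a wooden saddle, x +-75, y +-40, top at z = 122. Origin: centre of the base's underside; z up; y along the axle. Axle centre line: x = 0, z = 85. Never press the cradle, axle or a clip in it with more than 25 N.
- axle (a joint): How far the axle is pushed in, m: 0 pulled out 35 mm, 0.035 fully home at its stop. Steel axle, 26 mm diameter, along the stand's y; it slides towards -y with about 5 N. Its black head is on the +y side. Its drilled end comes out of the -y upright and reaches y = -99 mm when home.
- head_home (a point): Point fixed to the stand: centre of the outer face of the axle's black head once home (stand x = 0, y = 80, z = 85 mm). Now that face stands (0.035 m - axle value) farther out along the stand's +y. Head: 36 mm diameter, 14 mm thick; press it towards -y. Axes parallel to the stand's.
- hole_home (a point): Point fixed to the stand: the middle of the axle's cross hole, on the axle's centre line, once the axle is home (stand x = 0, y = -84, z = 85 mm). Axes parallel to the stand's. The hole is 6.5 x 6.5 mm and goes right through the 26 mm axle; it is vertical when the axle is not rolled.
- hole_mouth (a point): Point fixed to the stand, 13 mm above hole_home: the upper mouth of the hole if the axle is not rolled. The axle rolls up to 0.8 rad either way (friction 0.05 N m, about 4 N at its surface) and starts rolled by an unknown amount: the true mouth may lie up to 9 mm to either side along the stand's x and up to 3.5 mm lower. A leg tip caught in the mouth and moved sideways rolls the axle along.
- clip: R-clip, 65 g, in its own x-z plane. Origin on the leg's axis at mid-height of the red finger tab (28 x 10 x 28 mm in x, y, z, centred at x = 4, z = 0 mm); z up, the leg points to -z, the bow is on the +x side. It starts standing in the block, origin 86 mm above the table. Fit it from above with its y along the axle; the bow may be on either side.
- leg_tip (a point): The lower end of the clip's straight leg (clip x = 0, z = -78 mm): 5 mm steel wire, round tip.
- shoulder (a point): Middle of the underside of the clip's flat steel shoulder (clip x = 7, z = -27.5 mm; 22 mm long, 5 thick), which meets the axle's top when the clip is fully in: the clip's origin is then 40.5 mm above the axle's centre line.
- hump (a point): Hump of the clip's sprung bow (5 mm wire; clip x = 11.5, z = -52 mm; the bow reaches down to z = -64). It starts to ride on the axle with the clip's origin 62 mm above the axle's centre line, passes the widest place at 52 mm and has sprung under it at 43 mm or less; takes 5 to 15 N downwards.
- bow (a joint): Opening of the clip's bow, rad: 0 relaxed, about 0.13 while its hump passes the axle's widest place, back near 0 once it has sprung over. Hinge at clip x = 13, z = -20 mm.
- holder: Fixed light wooden block 70 x 44 x 40 mm with a slot 24 x 7 mm (x, y), 32 mm deep, that holds the clip upright; origin at the centre of its underside. The clip's x and y axes are parallel to the block's; the leg stands at x = -8.5 mm.
- bottle_a: Amber bottle, 74 mm diameter, 290 mm high, origin under its centre. Leave it alone.
- bottle_b: Green bottle, 74 mm diameter, 270 mm high, origin under its centre. Leave it alone.
- bottle_c: Cream bottle, 74 mm diameter, 270 mm high, origin under its centre. Leave it alone.
- cup_a: White tasting cup, 56 mm diameter, 45 mm high, origin under its centre. Leave it alone.
- cup_b: Blue tasting cup, 56 mm diameter, 45 mm high, origin under its centre. Leave it alone.
- tumbler: Glass tumbler, 80 mm diameter, 85 mm high, origin under its centre. Leave it alone.
- stopper: Cork stopper standing up, 32 mm diameter, 36 mm high, origin under its centre. Leave it alone.
- gift_box: Small bronze gift box 90 x 60 x 45 mm, origin under its centre. Leave it alone.

How it is judged (in metres and radians):
On the way, in this order (a step that is already met when the one before it is completed fails the run):
1. the axle is pressed home (value of joint axle above 0.0325 m), for 0.2 s.
2. the clip has its leg, roughly upright, right through the axle's hole (x of clip in the frame of hole_home between -0.009 and 0.009 m and x of leg_tip in the frame of hole_home between -0.009 and 0.009 m and y of clip in the frame of hole_home between -0.006 and 0.006 m and z of clip in the frame of hole_home between 0.034 and 0.063 m and angle between the y axis of clip and the y axis of stand, either way round below 0.3 rad), for 0.05 s.
At the end, for the whole second after the job is handed in: The axle is within 2.5 mm of home; the clip is at rest through its hole: its origin within 45 mm and leg tip within 46 mm of the hole's middle, within 5 mm along the axle, its y along the axle within 0.3 rad, not leaning over 0.95 rad, bow relaxed (under 0.05 rad), all released (value of joint axle above 0.0325 m and distance between clip and hole_home below 0.045 m and distance between leg_tip and hole_home below 0.046 m and y of clip in the frame of hole_home between -0.005 and 0.005 m and angle between the y axis of clip and the y axis of stand, either way round below 0.3 rad and angle between clip's own z axis and vertical below 0.95 rad and height (world z) of clip above 0.1 m and value of joint bow below 0.05 rad and linear speed of clip below 0.02 m/s); the robot touches nothing.
It fails at once if the cradle, its axle or the clip in it is pressed with more than 25 N (contact force between stand and anything else above 25 N).
It fails at once if a bottle, cup, tumbler, stopper or box is moved by more than 30 mm (distance of any of bottle_a, bottle_b, bottle_c, cup_a, cup_b, tumbler, stopper, gift_box from where it was at the start of the episode above 0.03 m).
It also fails if it takes over 72 s, if anything falls off the work surface, if the arm or the gripper's body presses on something with over 40 N, if the wrist force passes 120 N, or if a joint passes its speed limit or range.

## Working session

There is one attempt and no reset: what is moved stays moved. The work goes in short steps, Python scripts to look and compute and a tool call to move; the robot and the scene stay as the last step left them, time stands still between calls to the robot, and variables do not carry over. Pictures are saved under pics/ and viewed, and the job is handed in when it is done.

Besides the shell and the picture viewer there is one more tool, called after "Call:" as name([rows], argument=value, ...), one row to a line, values as JSON. apply_moves: Moves the arm, as the interface text tells. Its arguments: {"type":"object","properties":{"offset":{"type":"array"},"yaw":{"type":"array"},"jaw":{"type":"array"}},"required":["offset","yaw","jaw"]}

```bash
mkdir -p pics; ls; python3 - <<'E'
from cell import env
import cv2,json
print(env.state(), env.grasp_offset)
for n in("side","top"):
    c=env.read_camera(n)
    print(n,{k:(v.tolist() if hasattr(v,'tolist') else v) for k,v in c.items() if k!="frame"})
    cv2.imwrite(f"pics/{n}0.png",c["frame"][:,:,::-1])
E
```

```text
pics
{'t': 0.0, 'joints': array([ 1.14642110e+00,  4.91524339e-01,  1.55951199e+00,  5.18010916e-05,
        1.09167719e+00, -1.05616192e-01]), 'qvel': array([ 0.00015332, -0.00075914,  0.00013329,  0.00060626,  0.00031365,
        0.00037996]), 'tau': array([-8.46029197e-04, -6.12660384e+01, -2.58167428e+01,  6.92276610e-02,
        4.83553531e-02, -1.17475361e-04]), 'eef_pos': array([195.7327429 , 593.27771179, 214.06209266]), 'tcp_rot': array([-1.71737735,  1.56967453, -2.0361603 ]), 'ft_force': array([-0.34030691,  0.26824086, -0.17502637]), 'moment': array([-0.05879319, -0.05381196, -0.00558291]), 'opening': 0.9979706356049752} 18.8
side {'fx': 452.99696725292, 'fy': 452.99696725292, 'cx': 257.83241340011574, 'cy': 189.79365021066698, 'xyz': [-93.42863676489829, -662.1515140107828, 1151.8178606352099], 'rotation': [-2.4155712088315227, -0.011110433086500393, -0.7927891063808419]}
top {'fx': 403.9796640358461, 'fy': 403.9796640358461, 'cx': 255.61061589878133, 'cy': 192.78136730867274, 'xyz': [481.99923685611236, -25.080543378253434, 1426.3163649509597], 'rotation': [-3.0652480336112182, 0.011691466399776695, -1.5668835398279402]}
```

View pics/side0.png

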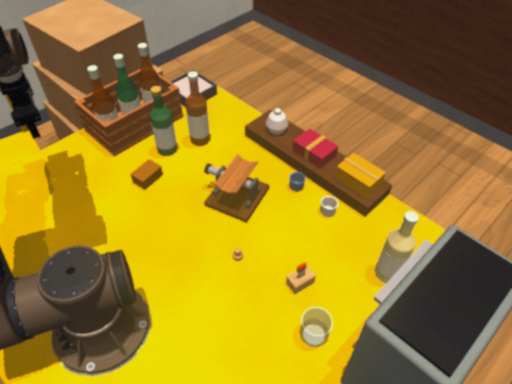

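View pics/top0.png

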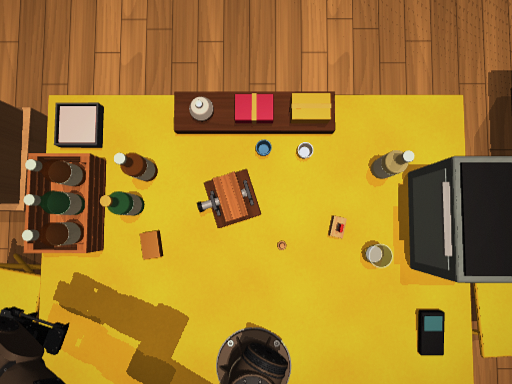

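```bash
python3 - <<'E'
import cv2,numpy as np
s=cv2.imread("pics/side0.png");t=cv2.imread("pics/top0.png")
f=lambda im,x,y,w,h,k:cv2.resize(im[y:y+h,x:x+w],None,fx=k,fy=k,interpolation=cv2.INTER_CUBIC)
cv2.imwrite("pics/c1.png",np.hstack([f(s,190,140,90,90,4.4),f(t,185,155,90,90,4.4)]))
cv2.imwrite("pics/c2.png",np.hstack([f(s,275,250,50,50,8),f(t,315,200,50,50,8)]))
E
```

```text
(no output)
```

View pics/c1.png

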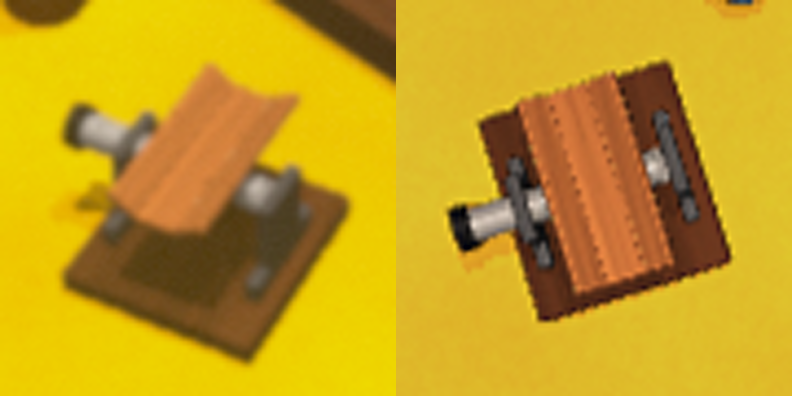

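View pics/c2.png

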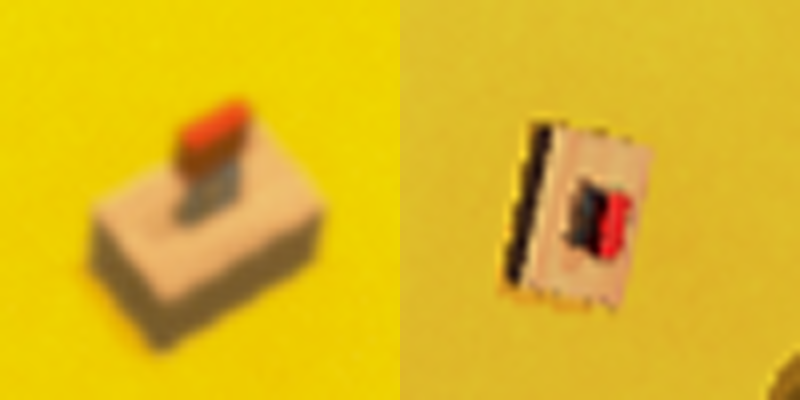

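```bash
cat > h.py <<'E'
import numpy as np,cv2
from scipy.spatial.transform import Rotation as R
from scipy.optimize import least_squares
CAM={}
def load():
    from cell import env
    for n in("side","top"):
        c=env.read_camera(n); CAM[n]=c
    return CAM
def proj(c,P):
    P=np.atleast_2d(P); M=R.from_euler('xyz',c['rotation']).as_matrix()
    q=(P-np.array(c['xyz']))@M
    return np.c_[c['fx']*q[:,0]/q[:,2]+c['cx'],c['fy']*q[:,1]/q[:,2]+c['cy']]
def ray(c,uv,z):
    M=R.from_euler('xyz',c['rotation']).as_matrix()
    d=M@np.array([(uv[0]-c['cx'])/c['fx'],(uv[1]-c['cy'])/c['fy'],1]); o=np.array(c['xyz'])
    return o+d*(z-o[2])/d[2]
def T(p,P):
    P=np.atleast_2d(P);c,s=np.cos(p[2]),np.sin(p[2])
    return np.c_[p[0]+c*P[:,0]-s*P[:,1],p[1]+s*P[:,0]+c*P[:,1],P[:,2]]
def crop(im,x,y,w,h,k): return cv2.resize(im[y:y+h,x:x+w],None,fx=k,fy=k,interpolation=cv2.INTER_CUBIC)
def box(cx,cy,z0,z1,lx,ly):
    return np.array([[cx+a*lx/2,cy+b*ly/2,z] for z in(z0,z1) for a,b in((-1,-1),(1,-1),(1,1),(-1,1))])
E
python3 - <<'E'
from h import *
import pickle
load();pickle.dump(CAM,open('cam.pkl','wb'))
s=CAM['side']['frame'];t=CAM['top']['frame']
hs=[]
for im in(s,t):
    lab=cv2.cvtColor(im,cv2.COLOR_RGB2HSV); hs.append(lab)
# saturation/hue of yellow, shadow, wood
for n,im,p in(('side',hs[0],[(150,220),(230,205),(205,195),(300,290),(238,255)]),('top',hs[1],[(150,220),(250,190),(200,213),(200,220),(340,235)])):
    print(n,[im[y,x].tolist() for x,y in p])
def fit(name,polys3d,mask,p0):pass
E
```

```text
side [[26, 255, 238], [20, 205, 86], [25, 255, 237], [21, 188, 148], [17, 165, 145]]
top [[25, 206, 222], [10, 190, 102], [20, 214, 214], [23, 208, 223], [16, 146, 222]]
```

```bash
python3 - <<'E'
from h import *
import pickle
C=pickle.load(open('cam.pkl','rb'))
f=lambda n,x,y,w,h,k:crop(C[n]['frame'],x,y,w,h,k)
cv2.imwrite("pics/c3.png",f('side',200,150,75,75,8)[:,:,::-1])
cv2.imwrite("pics/c4.png",f('top',192,162,75,72,8)[:,:,::-1])
cv2.imwrite("pics/c5.png",np.hstack([f('side',280,255,40,40,10),f('top',322,208,40,40,10)])[:,:,::-1])
E
```

```text
(no output)
```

View pics/c3.png

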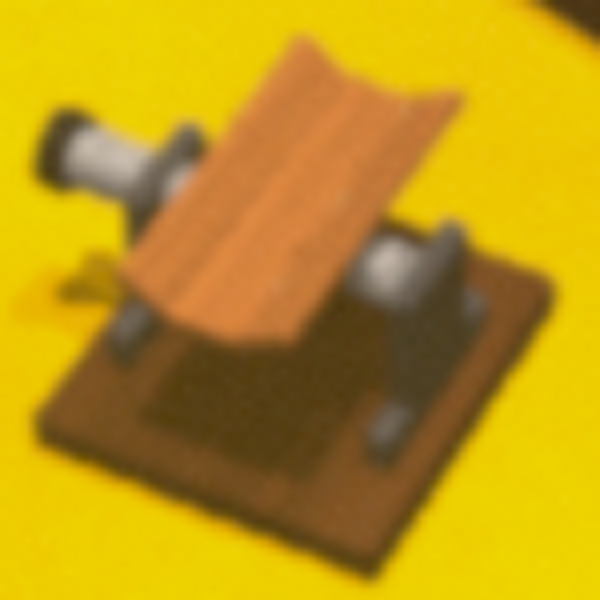

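View pics/c4.png

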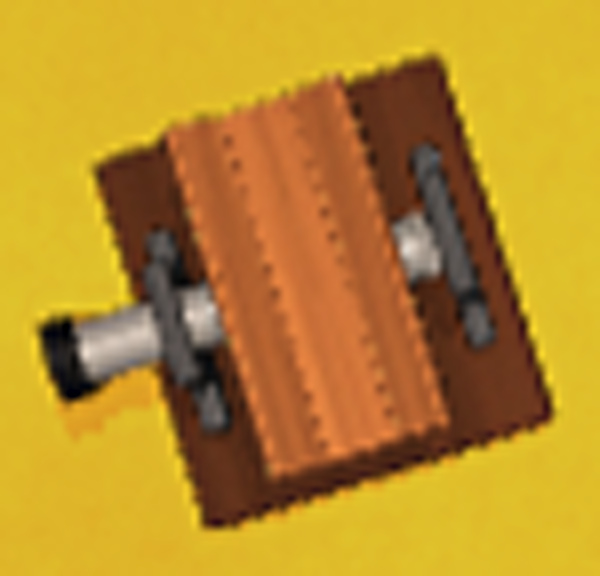

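View pics/c5.png

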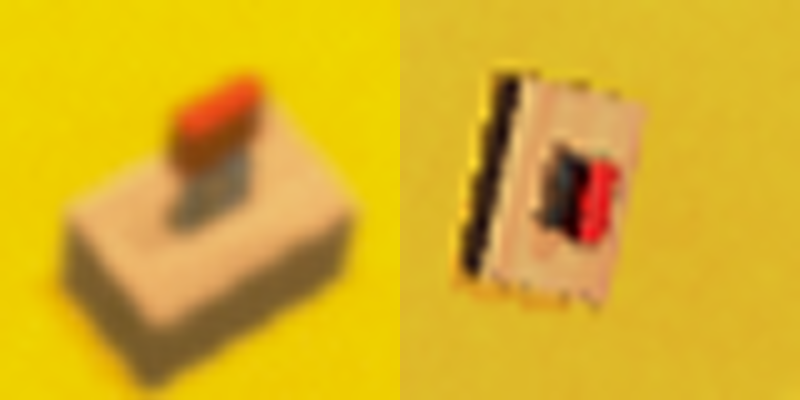

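```bash
cat > fit.py <<'E'
from h import *
import pickle
C=pickle.load(open('cam.pkl','rb'))
def un(o,k,l): return [((u+.5)/k-.5+o[0],(v+.5)/k-.5+o[1]) for u,v in l]
def fit(obs,p0):
    def r(p): return np.concatenate([(proj(C[n],T(p,P))-np.array(q)).ravel() for n,P,q in obs])
    s=least_squares(r,p0,loss='soft_l1'); return s.x,r(s.x).reshape(-1,2)
a,b=85,80
so=[('side',np.array([[-a,b,20],[-a,-b,20],[a,-b,20],[-a,-b,0],[-a,b,0.]]),un((200,150),8,[(40,418),(372,560),(553,283),(372,580),(38,440)])),
('top',np.array([[a,b,20],[a,-b,20],[-a,-b,20],[-a,b,20.]]),un((192,162),8,[(95,165),(440,58),(552,412),(208,525)]))]
hx,hy=35,22
ho=[('side',np.array([[-hx,hy,40],[-hx,-hy,40],[hx,-hy,40],[-hx,-hy,0.]]),un((280,255),10,[(68,212),(155,328),(355,205),(150,392)])),
('top',np.array([[hx,hy,40],[hx,-hy,40],[-hx,-hy,40],[-hx,hy,40.],[hx,hy,0],[-hx,hy,0]]),un((322,208),10,[(122,77),(248,103),(200,305),(85,280),(98,75),(62,275)]))]
for nm,o,p0 in(('stand',so,[550,80,.3]),('holder',ho,[500,-260,-.2])):
    p,r=fit(o,p0);print(nm,p.round(2),'deg',np.degrees(p[2]).round(1));print(r.round(2).tolist())
    for i in(0,1): pp,_=fit([o[i]],p0);print(o[i][0],pp.round(3))
    print
    if nm=='holder':
        for sg in(0,np.pi):
            q=p.copy();q[2]+=sg
            for n in C: print(sg,n,proj(C[n],T(q,[[-4.5,0,100],[-4.5,0,72]])).round(1).tolist())
    else: 
        q=p
        print('head,hole',T(p,[[0,80,85],[0,-84,85],[0,115,85]]))
    pickle.dump(p,open(nm+'.pkl','wb'))
E
python3 fit.py
```

```text
stand [5.731e+02 7.417e+01 3.100e-01] deg 17.7
[[-1.65, -0.29], [0.25, -0.18], [1.14, -0.88], [0.3, 1.18], [-0.91, 0.87], [-0.4, -1.02], [0.03, -1.31], [0.61, 0.7], [-0.33, 0.42]]
side [5.74386e+02 7.36380e+01 2.96000e-01]
top [5.72173e+02 7.40060e+01 3.14000e-01]
head,hole [[548.80145059 150.39598145  85.        ]
 [598.60454023  -5.8591057   85.        ]
 [538.17274244 183.74310371  85.        ]]
holder [ 4.7380e+02 -2.8943e+02 -2.1000e-01] deg -11.8
[[-0.44, 0.04], [0.23, 0.11], [0.17, 0.28], [-0.3, 0.83], [-0.27, -0.25], [-0.21, -0.15], [0.63, -0.21], [-0.57, -0.43], [0.08, 0.2], [-0.22, -0.25]]
side [ 4.74686e+02 -2.88915e+02 -2.05000e-01]
top [ 473.155 -289.795    6.075]
0 side [[301.1, 264.8], [300.2, 270.3]]
0 top [[341.1, 227.9], [339.4, 227.8]]
3.141592653589793 side [[303.7, 263.2], [302.8, 268.7]]
3.141592653589793 top [[341.6, 225.2], [339.9, 225.1]]
```

```bash
python3 - <<'E'
from h import *
import pickle
from cell import env
C=pickle.load(open('cam.pkl','rb'));S=pickle.load(open('stand.pkl','rb'));H=pickle.load(open('holder.pkl','rb'))
M=R.from_euler('xyz',env.state()['tcp_rot']).as_matrix();print(M.round(3), 'tool y yaw deg',np.degrees(np.arctan2(M[1,1],M[0,1])))
print('clip',T(H,[[-8.5,0,86]]), 'stand y dir deg',np.degrees(S[2])+90,'clip y dir',np.degrees(H[2])+90)
# overlay
edges=[(0,1),(1,2),(2,3),(3,0),(4,5),(5,6),(6,7),(7,4),(0,4),(1,5),(2,6),(3,7)]
def draw(im,n,o,k,P,col):
    uv=(proj(C[n],P)-np.array(o)+.5)*k-.5
    for a,b in edges: cv2.line(im,tuple(uv[a].round().astype(int).tolist()),tuple(uv[b].round().astype(int).tolist()),col,1)
out=[]
for n,o in(('side',(200,150)),('top',(192,162))):
    im=np.ascontiguousarray(crop(C[n]['frame'],*o,75,72,5.2)[:,:,::-1])
    draw(im,n,o,5.2,T(S,box(0,0,0,20,170,160)),(0,255,0))
    for y in(60,-60): draw(im,n,o,5.2,T(S,box(0,y,50,101,52,12)),(255,0,0))
    draw(im,n,o,5.2,T(S,box(0,0,110,122,150,80)),(255,255,255))
    for h in(101,115):
      th=np.linspace(0,6.28,24);uv=(proj(C[n],T(S,np.c_[18*np.cos(th),0*th+h,85+18*np.sin(th)]))-np.array(o)+.5)*5.2-.5
      cv2.polylines(im,[uv.round().astype(np.int32)],True,(0,0,255) if h==115 else (255,0,255))
    out.append(im)
cv2.imwrite('pics/ov1.png',np.hstack(out))
for nm,uv in(('green',(140,204)),('amber',(152,168)),('gift',(152,245)),('stopper',(282,245)),('tumb',(380,256)),('cream',(380,170))): print(nm,ray(C['top'],uv,0).round(0))
for nm,uv in(('green',(166,150)),('amber',(199,138)),('gift',(148,180)),('stopper',(238,260)),('cream',(392,270))): print('side',nm,ray(C['side'],uv,0).round(0))
E
```

```text
[[-0.     0.313  0.95 ]
 [-0.001  0.95  -0.313]
 [-1.    -0.001 -0.   ]] tool y yaw deg 71.73507448112093
clip [[ 465.48427592 -287.68806964   86.        ]] stand y dir deg 107.6786093575159 clip y dir 78.15736511209498
green [550. 402.   0.]
amber [679. 362.   0.]
gift [406. 356.   0.]
stopper [ 408. -101.    0.]
tumb [ 371. -443.    0.]
cream [ 673. -448.    0.]
side green [544. 422.   0.]
side amber [673. 387.   0.]
side gift [407. 346.   0.]
side stopper [ 402. -109.    0.]
side cream [ 699. -455.    0.]
```

View pics/ov1.png

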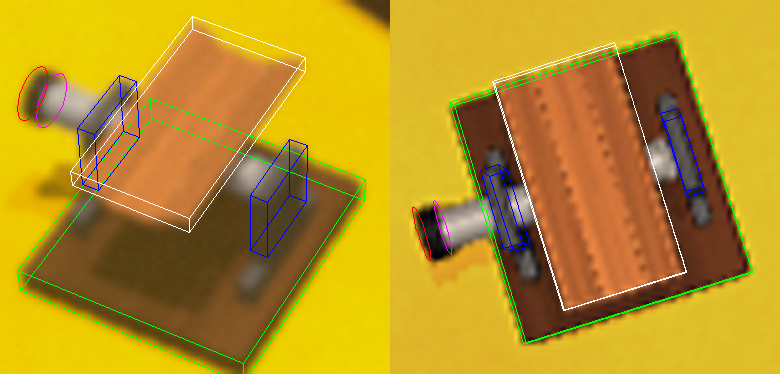

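Call:
apply_moves([
  [4.2, -9.7, 0],
  [4.2, -9.7, 0],
  [4.2, -9.7, 0],
  [4.2, -9.7, 0],
  [4.2, -9.7, 0],
  [13.3, -15.2, 0],
  [13.3, -15.2, 0],
  [13.3, -15.2, 0],
  [13.3, -15.2, 0],
  [13.3, -15.2, 0],
  [13.3, -15.2, 0],
  [13.3, -15.2, 0],
  [13.3, -15.2, -4],
  [13.3, -15.2, -4],
  [13.3, -15.2, -4],
], yaw=[2, 3, 4, 6, 6, 6, 6, 6, 6, 6, 6, 6, 6, 6, 6], jaw=[1, 1, 1, 1, 1, 1, 1, 1, 1, 1, 1, 1, 1, 1, 1])

```text
t: 2.08
eef_pos: [526.2, 214.1, 112.7]
tcp_rot: [-3.064, 1.566, -2.753]
ft_force: [0.2, -0.3, -0.1]
opening: 0.006
```

Call:
apply_moves([
  [0.1, -0.1, -1.7],
  [0.1, -0.1, -1.7],
  [0.1, -0.1, -1.7],
], yaw=[0, 0, 0], jaw=[1, 1, 1])

```text
t: 2.45
eef_pos: [529.4, 212.2, 72.4]
tcp_rot: [-2.951, 1.568, -2.639]
ft_force: [0.6, 0.5, 0.3]
opening: 0.007
```

```bash
cat >> h.py <<'E'
def look(name,specs):
    load(); out=[]
    for n,x,y,w,h,k in specs: out.append(crop(CAM[n]['frame'],x,y,w,h,k)[:,:,::-1])
    hh=max(o.shape[0] for o in out); out=[cv2.copyMakeBorder(o,0,hh-o.shape[0],0,0,0) for o in out]
    cv2.imwrite('pics/'+name,np.hstack(out))
def st():
    import pickle
    from cell import env
    S=pickle.load(open('stand.pkl','rb')); s=env.state(); p=s['eef_pos'];c,sn=np.cos(S[2]),np.sin(S[2]); d=p-[S[0],S[1],0]
    M=R.from_euler('xyz',s['tcp_rot']).as_matrix(); f=s['ft_force']
    print('t %.2f'%s['t'],'eef',p.round(2),'stand frame',np.round([c*d[0]+sn*d[1],-sn*d[0]+c*d[1],p[2]],2),'yaw %.2f'%np.degrees(np.arctan2(M[1,1],M[0,1])),'F',f.round(2),'Fstand',np.round([c*f[0]+sn*f[1],-sn*f[0]+c*f[1]],2),'mom',s['moment'].round(2),'open %.3f'%s['opening'])
E
python3 - <<'E'
from h import *
st(); look('a1.png',[('side',190,135,90,90,4.4),('top',175,150,90,90,4.4)])
E
```

```text
t 2.45 eef [529.36 212.21  72.4 ] stand frame [  0.25 144.8   72.4 ] yaw 107.86 F [0.65 0.53 0.3 ] Fstand [0.78 0.31] mom [ 0.02 -0.02 -0.01] open 0.007
```

View pics/a1.png

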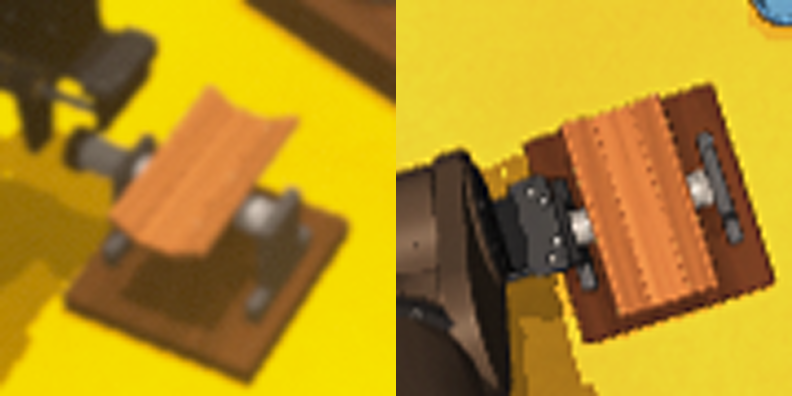

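Call:
apply_moves([
  [0.15, -0.48, 0],
  [0.18, -0.57, 0],
  [0.21, -0.67, 0],
  [0.24, -0.76, 0],
  [0.27, -0.86, 0],
  [0.3, -0.95, 0],
], yaw=[0, 0, 0, 0, 0, 0], jaw=[1, 1, 1, 1, 1, 1])

```text
t: 3.3
eef_pos: [536.8, 188.7, 72.3]
tcp_rot: [3.07, 1.569, -2.901]
ft_force: [-1.4, 5.4, 0.9]
opening: 0.003
```

```bash
python3 -c "
from h import *
st()"
```

```text
t 3.30 eef [536.81 188.7   72.29] stand frame [  0.21 120.14  72.29] yaw 107.85 F [-1.4   5.38  0.87] Fstand [0.3  5.55] mom [ 0.94  0.22 -0.02] open 0.003
```

Call:
apply_moves([
  [0.04, -0.11, 0],
  [0.07, -0.23, 0],
  [0.11, -0.34, 0],
  [0.14, -0.46, 0],
  [0.18, -0.57, 0],
  [0.22, -0.69, 0],
  [0.25, -0.8, 0],
  [0.27, -0.87, 0],
], yaw=[0, 0, 0, 0, 0, 0, 0, 0], jaw=[1, 1, 1, 1, 1, 1, 1, 1])

```text
t: 4.3
eef_pos: [543.5, 167.4, 72.3]
tcp_rot: [2.733, 1.569, 3.045]
ft_force: [-0.4, 5.4, 1.0]
opening: 0.001
```

```bash
python3 -c "
from h import *
st()"
```

```text
t 4.30 eef [543.54 167.38  72.28] stand frame [ 0.14 97.78 72.28] yaw 107.85 F [-0.44  5.42  0.96] Fstand [1.23 5.3 ] mom [0.88 0.09 0.03] open 0.001
```

Now 1 mm steps in short calls until the force rises.

Call:
apply_moves([
  [0.01, -0.04, 0],
  [0.02, -0.08, 0],
  [0.035, -0.11, 0],
], yaw=[0, 0, 0], jaw=[1, 1, 1])

```text
t: 4.68
eef_pos: [544.4, 165.1, 72.3]
tcp_rot: [2.456, 1.569, 2.768]
ft_force: [-0.5, 4.9, 0.8]
opening: 0.004
```

Call:
apply_moves([
  [0.01, -0.04, 0],
  [0.02, -0.08, 0],
], yaw=[0, 0], jaw=[1, 1])

```text
t: 4.92
eef_pos: [544.8, 163.6, 72.3]
tcp_rot: [2.229, 1.569, 2.54]
ft_force: [-0.8, 4.9, 0.8]
opening: 0.004
```

Call:
apply_moves([
  [0.01, -0.04, 0],
  [0.02, -0.08, 0],
], yaw=[0, 0], jaw=[1, 1])

```text
t: 5.18
eef_pos: [545.3, 162.1, 72.3]
tcp_rot: [2.01, 1.568, 2.322]
ft_force: [0.2, 5.1, 1.2]
opening: 0.004
```

Call:
apply_moves([
  [0.01, -0.03, 0],
  [0.02, -0.06, 0],
], yaw=[0, 0], jaw=[1, 1])

```text
t: 5.42
eef_pos: [545.7, 161.1, 72.3]
tcp_rot: [1.933, 1.568, 2.245]
ft_force: [-0.1, 5.3, 1.8]
opening: 0.004
```

```bash
python3 -c "
from h import *
st()"
```

```text
t 5.42 eef [545.65 161.05  72.29] stand frame [ 0.23 91.11 72.29] yaw 107.89 F [-0.14  5.29  1.79] Fstand [1.47 5.08] mom [0.84 0.21 0.04] open 0.004
```

Call:
apply_moves([
  [0.01, -0.03, 0],
  [0.02, -0.06, 0],
], yaw=[0, 0], jaw=[1, 1])

```text
t: 5.68
eef_pos: [545.8, 160.5, 72.3]
tcp_rot: [1.855, 1.566, 2.167]
ft_force: [-3.1, 12.7, 3.2]
opening: 0.005
```

Call:
apply_moves([
  [0.01, -0.03, 0],
  [0.02, -0.06, 0],
], yaw=[0, 0], jaw=[1, 1])

```text
t: 5.92
eef_pos: [545.8, 160.4, 72.3]
tcp_rot: [1.792, 1.565, 2.103]
ft_force: [-4.7, 16.4, 2.8]
opening: 0.004
```

```bash
python3 -c "
from h import *
st(); look('a2.png',[('side',190,135,90,90,4.4),('top',175,150,90,90,4.4)])"
```

```text
t 5.92 eef [545.8  160.42  72.35] stand frame [ 0.18 90.46 72.35] yaw 107.86 F [-4.69 16.43  2.84] Fstand [ 0.52 17.08] mom [ 2.81  0.77 -0.02] open 0.004
```

View pics/a2.png

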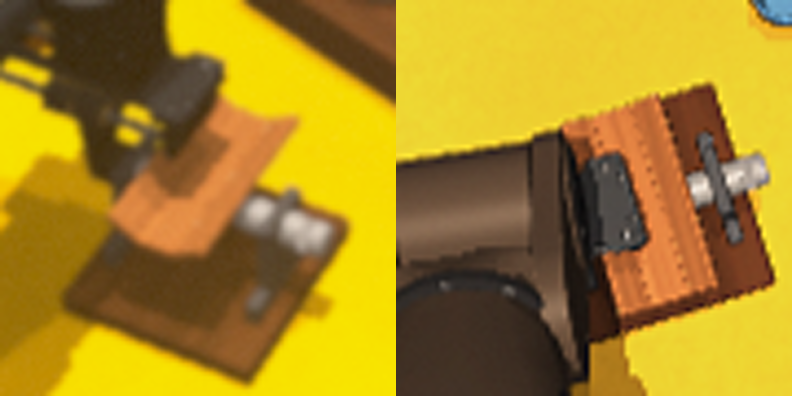

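Call:
apply_moves([
  [-0.3, 0.95, 0],
  [-0.3, 0.95, 0],
  [-0.3, 0.95, 3],
  [-0.3, 0.95, 6],
  [-0.3, 0.95, 6],
  [-3.2, -18, 6],
  [-3.2, -18, 6],
  [-3.2, -18, 6],
  [-3.2, -18, 6],
  [-3.2, -18, 6],
  [-3.2, -18, 6],
  [-3.2, -18, 6],
  [-3.2, -18, 6],
  [-3.2, -18, 6],
  [-3.2, -18, 4],
  [-3.2, -18, 4],
], yaw=[0, 0, 0, 0, 0, -1, -2, -3, -4, -4.95, -4.95, -4.95, -4.95, -4.95, -4.95, -4.95], jaw=[1, 1, 1, 1, 0, 0, 0, 0, 0, 0, 0, 0, 0, 0, 0, 0])

```text
t: 8.02
eef_pos: [464.5, -288.2, 170.2]
tcp_rot: [2.216, 1.56, 2.01]
ft_force: [-0.6, 0.0, -0.1]
opening: 0.499
```

```bash
python3 -c "
from h import *
st(); look('a3.png',[('side',190,135,90,90,4.4),('top',180,150,90,90,4.4)])
look('a4.png',[('side',265,230,70,80,5.5),('top',300,190,70,80,5.5)])
cv2.imwrite('pics/a3s.png',crop(CAM['side']['frame'],230,165,50,50,12)[:,:,::-1])
cv2.imwrite('pics/a3t.png',crop(CAM['top']['frame'],235,170,40,40,15)[:,:,::-1])
"
```

```text
t 8.03 eef [ 464.49 -288.16  170.21] stand frame [-213.51 -312.24  170.21] yaw 78.18 F [-0.62  0.   -0.06] Fstand [-0.59  0.19] mom [-0.03  0.03 -0.05] open 0.499
```

View pics/a3s.png

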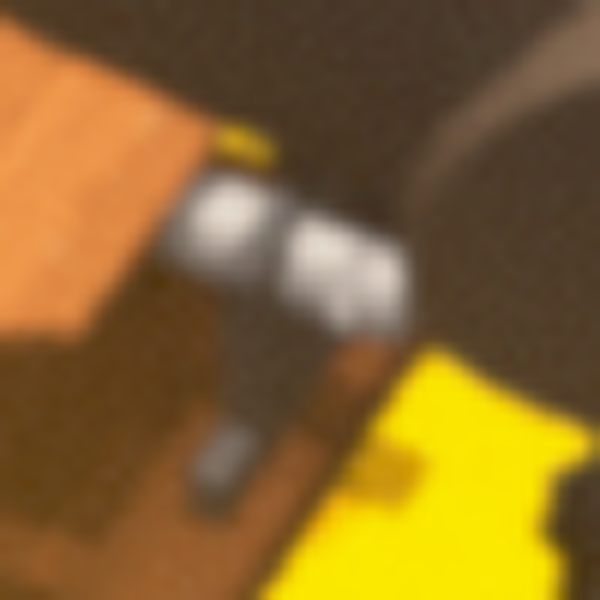

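View pics/a3t.png

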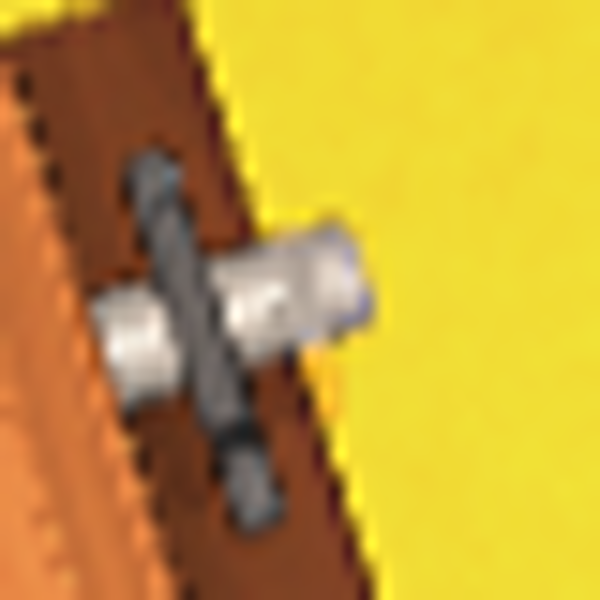

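View pics/a4.png

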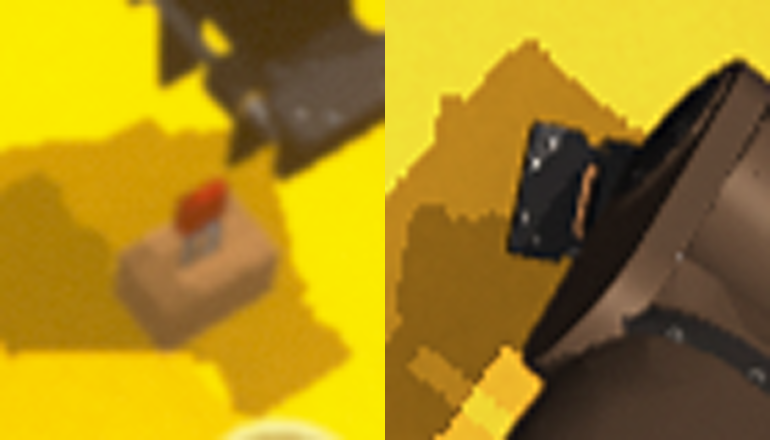

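```bash
python3 - <<'E'
from h import *
import pickle
C=pickle.load(open('cam.pkl','rb'));S=pickle.load(open('stand.pkl','rb'))
Cn={}
load()
pickle.dump(CAM,open('cam2.pkl','wb'))
for n,o,k,w in(('side',(230,165),12,50),('top',(235,170),15,40)):
    im=np.ascontiguousarray(crop(CAM[n]['frame'],*o,w,w,k)[:,:,::-1])
    f=lambda P:((proj(CAM[n],T(S,P))-np.array(o)+.5)*k-.5).round().astype(np.int32)
    th=np.linspace(0,6.28,40)
    for y,c in((-99,(0,0,255)),(-84,(255,0,0))): cv2.polylines(im,[f(np.c_[13*np.sin(th),0*th+y,85+13*np.cos(th)])],True,c)
    for a in(-.8,-.4,0,.4,.8): u=f([[13*np.sin(a),-84,85+13*np.cos(a)]])[0]; cv2.circle(im,tuple(u.tolist()),3,(0,255,0) if a>=0 else (255,0,255),-1)
    for y in(-54,-66): cv2.polylines(im,[f([[-26,y,101],[26,y,101]])],False,(255,255,0))
    cv2.imwrite(f'pics/b_{n}.png',im)
E
```

```text
(no output)
```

View pics/b_side.png

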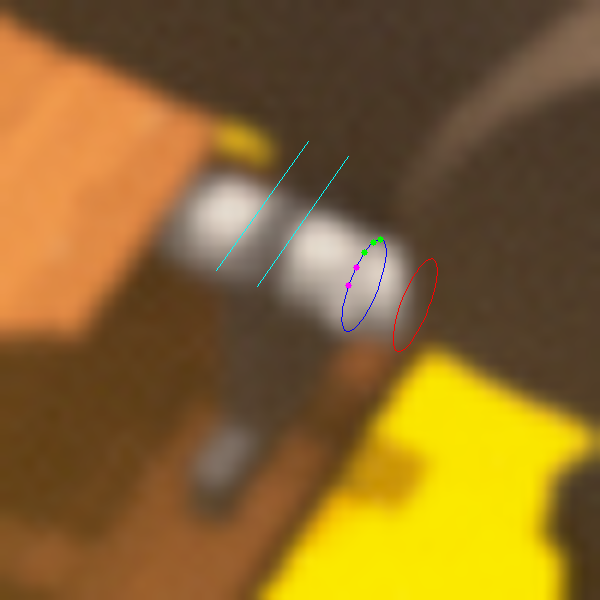

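View pics/b_top.png

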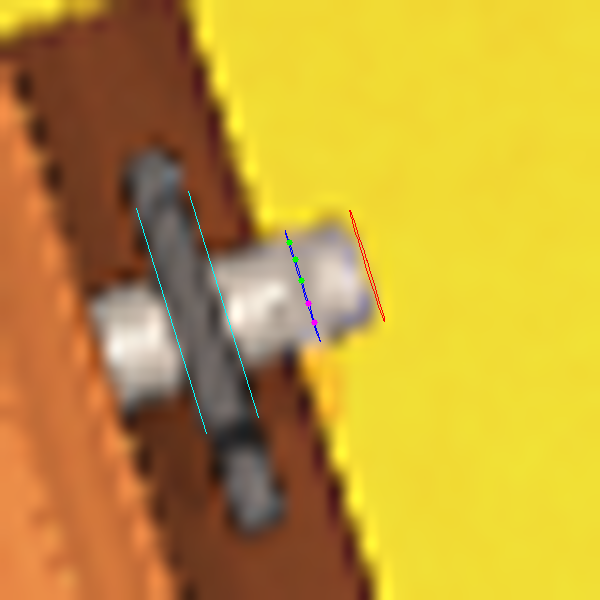

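Call:
apply_moves([
  [0.04, 0.02, -2],
  [0.04, 0.02, -3],
  [0.04, 0.02, -4],
  [0.04, 0.02, -4],
  [0.04, 0.02, -4],
], yaw=[0, 0, 0, 0, 0], jaw=[0, 0, 0, 0, 0])

```text
t: 8.95
eef_pos: [467.8, -289.4, 75.0]
tcp_rot: [1.147, 1.566, 0.941]
ft_force: [-0.9, 0.1, 0.5]
opening: 0.5
```

```bash
python3 -c "
from h import *
st(); look('d1.png',[('side',265,230,70,80,5.5),('top',300,190,70,80,5.5)])
"
```

```text
t 8.95 eef [ 467.84 -289.38   75.  ] stand frame [-210.69 -314.42   75.  ] yaw 78.21 F [-0.91  0.12  0.53] Fstand [-0.83  0.39] mom [-0.04  0.01  0.03] open 0.500
```

View pics/d1.png

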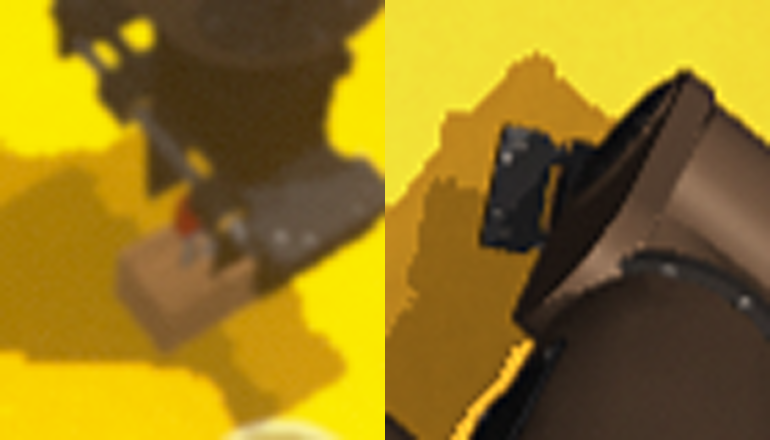

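Call:
apply_moves([
  [-0.09, 0.06, -0.18],
  [-0.09, 0.06, -0.18],
  [-0.09, 0.06, -0.18],
  [-0.09, 0.06, -0.18],
], yaw=[0, 0, 0, 0], jaw=[0, 0, 0, 0])

```text
t: 9.55
eef_pos: [465.6, -288.0, 70.7]
tcp_rot: [1.023, 1.566, 0.817]
ft_force: [-0.1, -0.6, -0.3]
opening: 0.502
```

```bash
python3 -c "
from h import *
st()
"
```

```text
t 9.55 eef [ 465.62 -287.96   70.66] stand frame [-212.38 -312.4    70.66] yaw 78.20 F [-0.06 -0.55 -0.32] Fstand [-0.22 -0.51] mom [-0.    0.04 -0.  ] open 0.502
```

Call:
apply_moves([
  [0, 0, 0],
  [0, 0, 0],
  [0, 0, 0],
  [0, 0, 0],
  [0, 0, 0],
  [0, 0, 0],
], yaw=[0, 0, 0, 0, 0, 0], jaw=[1, 1, 1, 1, 1, 1])

```text
t: 10.3
eef_pos: [465.6, -287.8, 70.6]
tcp_rot: [1.074, 1.566, 0.868]
ft_force: [1.1, 1.6, -0.1]
opening: 0.104
```

```bash
python3 -c "
from h import *
st()
"
```

```text
t 10.30 eef [ 465.62 -287.81   70.59] stand frame [-212.33 -312.25   70.59] yaw 78.20 F [ 1.07  1.55 -0.07] Fstand [1.49 1.15] mom [ 0.36 -0.13  0.02] open 0.104
```

Call:
apply_moves([
  [0, 0, 0.6],
  [0, 0, 1.4],
  [0, 0, 2.4],
  [0, 0, 4.6],
  [2, 4, 4.6],
  [5.3, 11.3, 4.6],
  [5.3, 11.3, 4.6],
  [5.3, 11.3, 4.6],
  [5.3, 11.3, 4.6],
  [5.3, 11.3, 4.6],
  [5.3, 11.3, 4.6],
  [5.3, 11.3, 4.6],
  [5.3, 11.3, 4.6],
  [5.3, 11.3, 4.6],
], yaw=[0, 0, 0, 0, 1, 2, 3, 4, 4.91, 4.91, 4.91, 4.91, 4.91, 4.91], jaw=[1, 1, 1, 1, 1, 1, 1, 1, 1, 1, 1, 1, 1, 1])

```text
t: 12.05
eef_pos: [598.0, -6.1, 185.7]
tcp_rot: [1.059, 1.566, 1.366]
ft_force: [0.6, -0.2, -0.4]
opening: 0.103
```

```bash
python3 -c "
from h import *
st(); look('e1.png',[('side',215,120,60,70,6.5),('top',220,150,60,70,6.5)])
cv2.imwrite('pics/e1f.png',CAM['side']['frame'][:,:,::-1])
"
```

```text
t 12.05 eef [597.99  -6.05 185.72] stand frame [ -0.65 -84.   185.72] yaw 107.59 F [ 0.65 -0.15 -0.42] Fstand [ 0.57 -0.34] mom [-0.04  0.04 -0.04] open 0.103
```

View pics/e1.png

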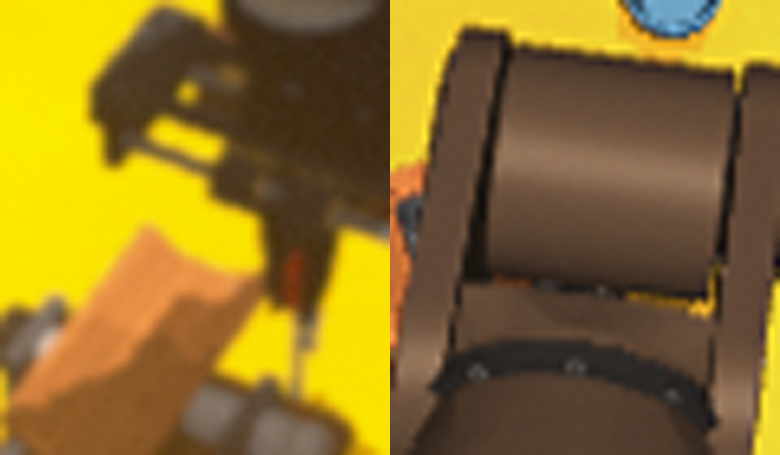

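```bash
python3 -c "
from h import *
load()
print(proj(CAM['side'],[[598,-6,123.1],[598,-6,143],[598.6,-5.9,98]]))
im=crop(CAM['side']['frame'],238,160,44,50,12)[:,:,::-1]
cv2.imwrite('pics/e2.png',im)
"
```

```text
[[259.9230605  180.21444135]
 [260.0176834  175.79776937]
 [259.91759011 185.53648248]]
```

View pics/e2.png

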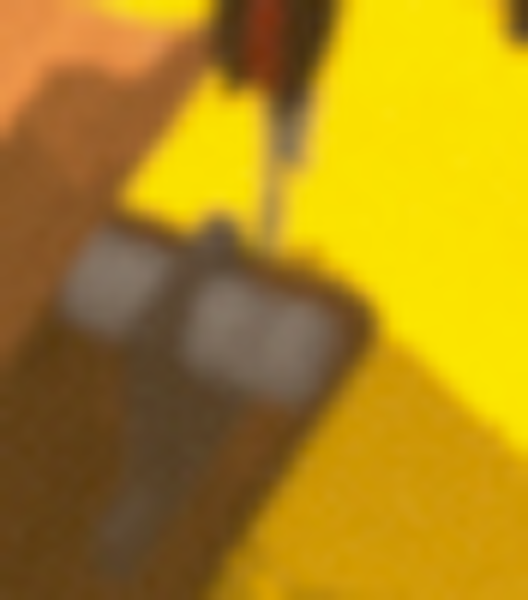

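```bash
python3 - <<'E'
from h import *
import pickle
C=pickle.load(open('cam2.pkl','rb'))
def enh(im):
    g=im.astype(float); g=(g-g.min())/(g.max()-g.min())*255
    return g.astype(np.uint8)
a=crop(C['side']['frame'],242,176,26,22,15)[:,:,::-1]
b=crop(C['top']['frame'],238,180,26,22,15)[:,:,::-1]
cl=lambda x: cv2.cvtColor(cv2.createCLAHE(3,(2,2)).apply(cv2.cvtColor(x,cv2.COLOR_BGR2GRAY)),cv2.COLOR_GRAY2BGR)
cv2.imwrite('pics/f1.png',np.vstack([np.hstack([a,b]),np.hstack([cl(a),cl(b)])]))
g=cv2.cvtColor(C['top']['frame'],cv2.COLOR_RGB2GRAY)[182:198,246:264];print(g)
g=cv2.cvtColor(C['side']['frame'],cv2.COLOR_RGB2GRAY)[180:196,250:268];print(g)
E
```

```text
[[ 84  77  81  74  55 143 206 206 204 205 207 207 206 205 203 203 206 206]
 [ 73  51  77  80  63 115 207 208 206 208 209 209 208 205 204 205 206 206]
 [105  55  77  81  73  75 212 213 211 212 174 172 207 206 205 205 207 207]
 [107  81  78  80  77  55 143 169 178 162 143 152 178 205 207 207 208 207]
 [ 96  96  54  67  62  81 126 163 157 161 168 171 168 207 208 209 209 207]
 [ 95 104  80 126 136 151 166 175 167 167 198 202 176 199 208 208 209 209]
 [ 96 103  84 169 180 183 188 191 172 167 206 220 215 189 207 209 208 208]
 [ 89 105  90 120 195 212 229 236 178 170 201 203 205 164 208 208 207 208]
 [ 90 101 105  77 234 229 227 171 179 172 180 174 176 137 208 209 208 207]
 [114  98 103  74 221 211 198 166 175 171 165 136 132 148 207 208 208 206]
 [134  99 101  88 131 180 171 163 148 171 174 126 193 199 208 206 208 206]
 [180  96 101 101  67 145 138 106  75 191 192 194 209 208 208 207 207 207]
 [174  79 103 101  74  84  86  69  42 160 192 195 207 207 207 207 207 208]
 [138  59 103 101  86  35  63  64  55 114 190 189 207 208 208 209 208 208]
 [ 82  47  94  99  97  42  66  67  64  54 191 192 
[... 601 characters left out ...]
174 124  81  67  66  65]
 [106  99  93 117 158 180 189 193 192 191 198 208 196 144  86  66  63  65]
 [ 86  84  83 114 143 159 168 177 184 186 195 205 194 146  88  69  65  66]
 [ 72  71  76  99 120 132 146 165 178 178 182 189 179 141  89  68  65  66]
 [ 67  68  65  81  92 105 122 150 171 164 161 166 159 124  85  69  65  65]
 [ 67  64  67  70  73  80  95 129 149 143 133 139 136 113  84  71  68  66]
 [ 65  65  66  65  65  67  73  93 113 113 112 114 111  99  80  69  68  70]
 [ 70  69  65  64  62  66  65  72  84  96 102 102  97  87  79  83  84  76]
 [ 69  68  66  65  65  66  66  70  85  95  99  94  88  80  90 124 133 117]
 [ 70  67  66  65  63  66  67  76  89  97 100  91  82  90 129 174 185 174]]
```

View pics/f1.png

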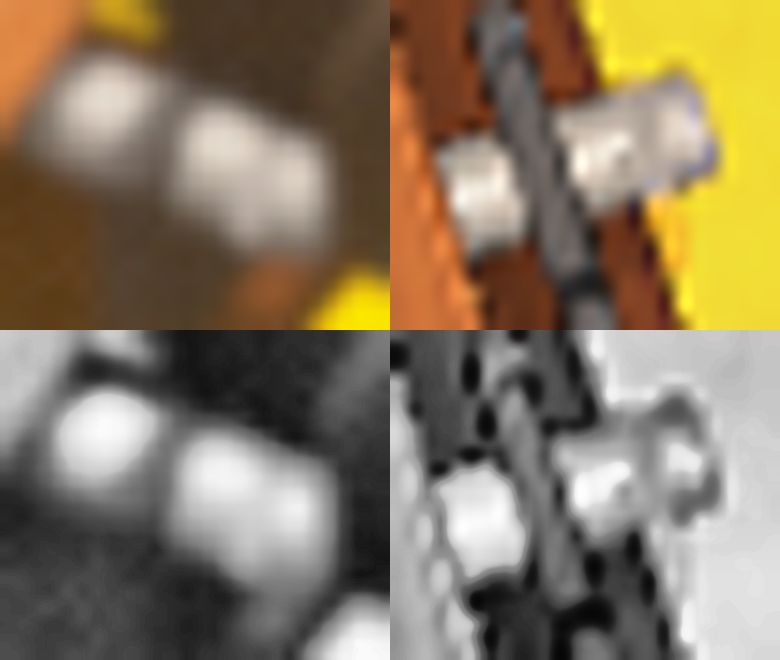

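Call:
apply_moves([
  [0.034, -0.022, -0.5],
  [0.034, -0.022, -0.9],
  [0.034, -0.022, -0.9],
  [0.034, -0.022, -0.92],
], yaw=[0, 0, 0, 0], jaw=[1, 1, 1, 1])

```text
t: 12.75
eef_pos: [599.0, -6.0, 162.6]
tcp_rot: [1.079, 1.566, 1.387]
ft_force: [0.9, -0.1, -1.1]
opening: 0.107
```

```bash
python3 -c "
from h import *
st()
"
```

```text
t 12.75 eef [599.04  -6.   162.57] stand frame [  0.37 -84.27 162.57] yaw 107.65 F [ 0.91 -0.09 -1.1 ] Fstand [ 0.84 -0.36] mom [0.04 0.   0.05] open 0.107
```

Call:
apply_moves([
  [0.0, -0.02, -0.03],
  [0.0, -0.02, -0.05],
  [0.0, -0.02, -0.07],
  [0, -0.02, -0.09],
], yaw=[0, 0, 0, 0], jaw=[1, 1, 1, 1])

```text
t: 13.25
eef_pos: [599.0, -6.5, 160.3]
tcp_rot: [1.061, 1.566, 1.369]
ft_force: [0.3, -0.6, -0.5]
opening: 0.105
```

Call:
apply_moves([
  [0.0, 0, -0.02],
  [0.0, 0, -0.04],
], yaw=[0, 0], jaw=[1, 1])

```text
t: 13.5
eef_pos: [599.2, -6.6, 159.6]
tcp_rot: [0.951, 1.566, 1.259]
ft_force: [0.6, -0.8, 1.6]
opening: 0.105
```

```bash
python3 -c "
from h import *
st()
"
```

```text
t 13.50 eef [599.18  -6.56 159.6 ] stand frame [  0.33 -84.84 159.6 ] yaw 107.65 F [ 0.64 -0.78  1.61] Fstand [ 0.38 -0.94] mom [-0.03  0.03 -0.02] open 0.105
```

Call:
apply_moves([
  [-0.04, -0.012, -0.015],
  [-0.076, -0.024, -0.018],
  [-0.076, -0.024, -0.018],
], yaw=[0, 0, 0], jaw=[1, 1, 1])

```text
t: 13.88
eef_pos: [597.1, -7.2, 159.1]
tcp_rot: [1.027, 1.566, 1.335]
ft_force: [-0.4, -0.5, 2.2]
opening: 0.104
```

```bash
python3 -c "
from h import *
st()
"
```

```text
t 13.88 eef [597.08  -7.22 159.1 ] stand frame [ -1.86 -84.83 159.1 ] yaw 107.65 F [-0.42 -0.55  2.23] Fstand [-0.57 -0.39] mom [-0.06 -0.03 -0.04] open 0.104
```

Call:
apply_moves([
  [-0.04, -0.012, -0.02],
  [-0.076, -0.024, -0.025],
  [-0.076, -0.024, -0.025],
], yaw=[0, 0, 0], jaw=[1, 1, 1])

```text
t: 14.25
eef_pos: [594.6, -7.9, 158.2]
tcp_rot: [1.317, 1.566, 1.625]
ft_force: [-0.7, -0.4, 2.7]
opening: 0.105
```

```bash
python3 -c "
from h import *
st()
"
```

```text
t 14.25 eef [594.65  -7.92 158.21] stand frame [ -4.39 -84.76 158.21] yaw 107.66 F [-0.66 -0.42  2.73] Fstand [-0.76 -0.2 ] mom [-0.03  0.25  0.02] open 0.105
```

Call:
apply_moves([
  [-0.04, -0.012, -0.03],
  [-0.076, -0.024, -0.047],
  [-0.076, -0.024, -0.047],
], yaw=[0, 0, 0], jaw=[1, 1, 1])

```text
t: 14.62
eef_pos: [592.1, -8.7, 156.7]
tcp_rot: [1.672, 1.566, 1.98]
ft_force: [-2.9, -2.3, 0.8]
opening: 0.099
```

```bash
python3 -c "
from h import *
st()
"
```

```text
t 14.62 eef [592.13  -8.71 156.71] stand frame [ -7.03 -84.75 156.71] yaw 107.66 F [-2.9  -2.32  0.75] Fstand [-3.47 -1.33] mom [-0.53  0.61  0.03] open 0.099
```

```bash
python3 -c "
from h import *
st()
load()
im=crop(CAM['side']['frame'],238,150,44,50,12)[:,:,::-1]
cv2.imwrite('pics/g1.png',im)
"
```

```text
t 14.62 eef [592.13  -8.71 156.71] stand frame [ -7.03 -84.75 156.71] yaw 107.66 F [-2.9  -2.32  0.75] Fstand [-3.47 -1.33] mom [-0.53  0.61  0.03] open 0.099
```

View pics/g1.png

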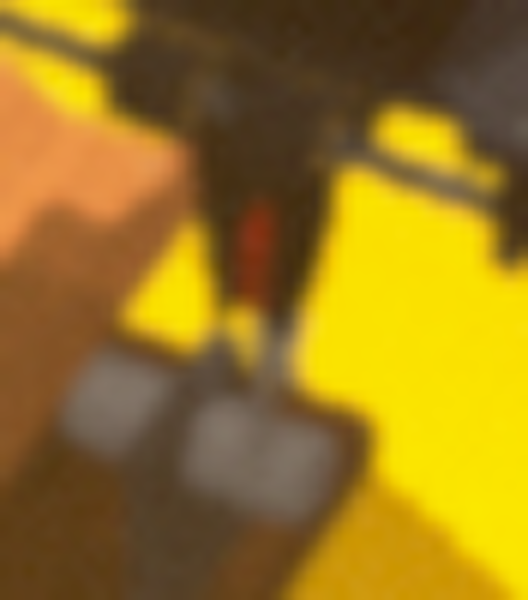

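Call:
apply_moves([
  [0, 0, -0.02],
  [0, 0, -0.04],
], yaw=[0, 0], jaw=[1, 1])

```text
t: 14.98
eef_pos: [591.9, -8.6, 155.7]
tcp_rot: [1.798, 1.566, 2.107]
ft_force: [-3.1, -0.5, 4.9]
opening: 0.102
```

```bash
python3 -c "
from h import *
st()
"
```

```text
t 14.97 eef [591.88  -8.62 155.67] stand frame [ -7.25 -84.58 155.67] yaw 107.66 F [-3.05 -0.54  4.88] Fstand [-3.07  0.41] mom [-0.06  0.96  0.02] open 0.102
```

Call:
apply_moves([
  [0, 0, 0.25],
  [0.37, 0.117, 0.25],
  [0.37, 0.117, 0.25],
  [0.37, 0.117, 0.17],
  [0.37, 0.117, 0.15],
], yaw=[0, 0, 0, 0, 0], jaw=[1, 1, 1, 1, 1])

```text
t: 15.6
eef_pos: [601.3, -5.7, 159.4]
tcp_rot: [1.697, 1.566, 2.005]
ft_force: [1.4, 1.4, 2.2]
opening: 0.106
```

```bash
python3 -c "
from h import *
st()
"
```

```text
t 15.60 eef [601.31  -5.68 159.45] stand frame [  2.63 -84.65 159.45] yaw 107.66 F [1.44 1.4  2.24] Fstand [1.8  0.89] mom [ 0.08 -0.06 -0.05] open 0.106
```

Call:
apply_moves([
  [0.04, 0.012, -0.015],
  [0.076, 0.024, -0.022],
  [0.076, 0.024, -0.022],
], yaw=[0, 0, 0], jaw=[1, 1, 1])

```text
t: 15.98
eef_pos: [603.5, -4.9, 158.9]
tcp_rot: [1.567, 1.566, 1.875]
ft_force: [0.9, 0.8, 0.5]
opening: 0.103
```

```bash
python3 -c "
from h import *
st()
"
```

```text
t 15.97 eef [603.47  -4.94 158.85] stand frame [  4.92 -84.61 158.85] yaw 107.65 F [0.91 0.8  0.52] Fstand [1.11 0.48] mom [ 0.26 -0.28 -0.  ] open 0.103
```

Call:
apply_moves([
  [0.04, 0.012, -0.018],
  [0.076, 0.024, -0.028],
  [0.076, 0.024, -0.028],
], yaw=[0, 0, 0], jaw=[1, 1, 1])

```text
t: 16.35
eef_pos: [605.4, -4.3, 158.0]
tcp_rot: [1.581, 1.566, 1.889]
ft_force: [1.1, 0.4, 0.1]
opening: 0.103
```

```bash
python3 -c "
from h import *
st()
"
```

```text
t 16.35 eef [605.42  -4.27 158.  ] stand frame [  6.97 -84.56 158.  ] yaw 107.66 F [1.06 0.37 0.08] Fstand [1.12 0.03] mom [0.06 0.03 0.04] open 0.103
```

Call:
apply_moves([
  [0, 0, -0.02],
  [0, 0, -0.04],
  [0, 0, -0.05],
], yaw=[0, 0, 0], jaw=[1, 1, 1])

```text
t: 16.73
eef_pos: [605.0, -3.9, 156.3]
tcp_rot: [1.72, 1.565, 2.028]
ft_force: [-0.2, 4.0, -3.1]
opening: 0.104
```

```bash
python3 -c "
from h import *
st()
"
```

```text
t 16.73 eef [605.03  -3.89 156.32] stand frame [  6.72 -84.07 156.32] yaw 107.65 F [-0.22  4.05 -3.08] Fstand [1.01 3.92] mom [ 1.09 -0.05  0.04] open 0.104
```

Call:
apply_moves([
  [-0.01, 0.03, 0],
  [-0.01, 0.03, -0.02],
  [-0.01, 0.03, -0.04],
], yaw=[0, 0, 0], jaw=[1, 1, 1])

```text
t: 17.1
eef_pos: [604.8, -3.3, 155.4]
tcp_rot: [1.696, 1.565, 2.004]
ft_force: [-0.9, 1.5, -0.4]
opening: 0.102
```

```bash
python3 -c "
from h import *
st()
load()
im=crop(CAM['side']['frame'],238,150,44,50,12)[:,:,::-1]
cv2.imwrite('pics/g2.png',im)
"
```

```text
t 17.10 eef [604.83  -3.3  155.44] stand frame [  6.71 -83.45 155.44] yaw 107.65 F [-0.89  1.55 -0.4 ] Fstand [-0.38  1.75] mom [ 0.24  0.1  -0.04] open 0.102
```

View pics/g2.png

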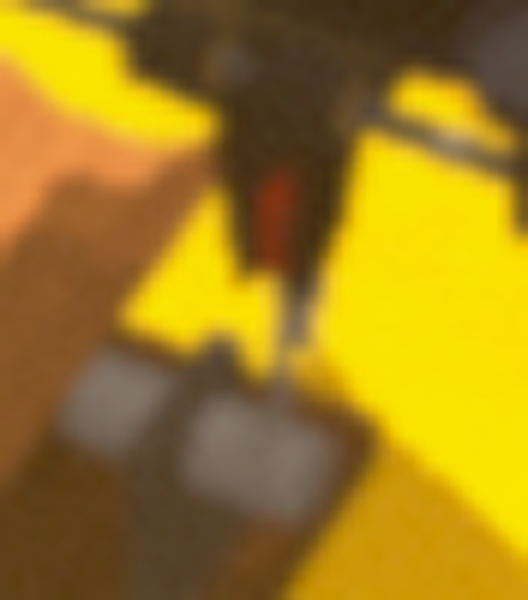

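Call:
apply_moves([
  [-0.03, 0.003, 0],
  [-0.06, -0.003, 0],
  [-0.08, -0.01, 0],
], yaw=[0, 0, 0], jaw=[1, 1, 1])

```text
t: 17.58
eef_pos: [603.3, -3.6, 155.5]
tcp_rot: [1.489, 1.565, 1.797]
ft_force: [3.1, 1.0, -1.4]
opening: 0.109
```

```bash
python3 -c "
from h import *
st()
"
```

```text
t 17.57 eef [603.28  -3.58 155.55] stand frame [  5.14 -83.25 155.55] yaw 107.65 F [ 3.07  0.99 -1.37] Fstand [3.22 0.01] mom [ 0.19 -0.75 -0.02] open 0.109
```

Call:
apply_moves([
  [-0.04, -0.012, -0.01],
  [-0.08, -0.025, -0.01],
  [-0.11, -0.035, -0.02],
], yaw=[0, 0, 0], jaw=[1, 1, 1])

```text
t: 17.95
eef_pos: [600.9, -4.4, 155.3]
tcp_rot: [1.248, 1.566, 1.556]
ft_force: [4.8, 1.5, 1.5]
opening: 0.106
```

```bash
python3 -c "
from h import *
st()
"
```

```text
t 17.95 eef [600.9   -4.44 155.33] stand frame [  2.62 -83.34 155.33] yaw 107.64 F [4.82 1.53 1.5 ] Fstand [ 5.06 -0.01] mom [ 0.46 -1.16 -0.  ] open 0.106
```

Call:
apply_moves([
  [-0.03, -0.01, -0.02],
  [-0.06, -0.02, -0.04],
  [-0.06, -0.02, -0.06],
], yaw=[0, 0, 0], jaw=[1, 1, 1])

```text
t: 18.32
eef_pos: [599.7, -4.9, 154.2]
tcp_rot: [1.025, 1.565, 1.333]
ft_force: [4.9, 2.4, 1.4]
opening: 0.102
```

```bash
python3 -c "
from h import *
st()
"
```

```text
t 18.32 eef [599.74  -4.88 154.25] stand frame [  1.37 -83.41 154.25] yaw 107.64 F [4.85 2.4  1.44] Fstand [5.35 0.82] mom [ 0.5  -1.12  0.01] open 0.102
```

Call:
apply_moves([
  [0, 0, -0.03],
  [0, 0, -0.06],
  [0, 0, -0.09],
], yaw=[0, 0, 0], jaw=[1, 1, 1])

```text
t: 18.7
eef_pos: [599.8, -4.8, 151.9]
tcp_rot: [1.028, 1.565, 1.336]
ft_force: [3.1, 2.8, 1.6]
opening: 0.105
```

```bash
python3 -c "
from h import *
st()
"
```

```text
t 18.70 eef [599.76  -4.84 151.94] stand frame [  1.41 -83.38 151.94] yaw 107.64 F [3.06 2.85 1.61] Fstand [3.78 1.78] mom [ 0.58 -0.94 -0.05] open 0.105
```

Call:
apply_moves([
  [0, 0.01, -0.04],
  [0, 0.01, -0.08],
  [0, 0.01, -0.12],
  [0, 0.01, -0.16],
], yaw=[0, 0, 0, 0], jaw=[1, 1, 1, 1])

```text
t: 19.2
eef_pos: [599.7, -4.6, 147.9]
tcp_rot: [1.033, 1.565, 1.341]
ft_force: [4.4, 1.4, 2.1]
opening: 0.104
```

```bash
python3 -c "
from h import *
st()
"
```

```text
t 19.20 eef [599.73  -4.62 147.87] stand frame [  1.45 -83.17 147.87] yaw 107.64 F [4.39 1.42 2.06] Fstand [4.62 0.02] mom [ 0.34 -0.94  0.01] open 0.104
```

Call:
apply_moves([
  [0.01, 0.003, -0.05],
  [0.015, 0.005, -0.1],
  [0.015, 0.005, -0.15],
  [0.015, 0.005, -0.2],
  [0.015, 0.005, -0.25],
], yaw=[0, 0, 0, 0, 0], jaw=[1, 1, 1, 1, 1])

```text
t: 19.82
eef_pos: [600.2, -4.6, 142.5]
tcp_rot: [0.895, 1.565, 1.203]
ft_force: [-0.0, 0.8, 13.6]
opening: 0.106
```

```bash
python3 -c "
from h import *
st()
load()
im=crop(CAM['side']['frame'],238,150,44,50,12)[:,:,::-1]
cv2.imwrite('pics/g3.png',im)
"
```

```text
t 19.82 eef [600.22  -4.63 142.46] stand frame [  1.91 -83.32 142.46] yaw 107.64 F [-1.000e-02  8.200e-01  1.359e+01] Fstand [0.24 0.79] mom [ 0.27 -0.18  0.06] open 0.106
```

View pics/g3.png

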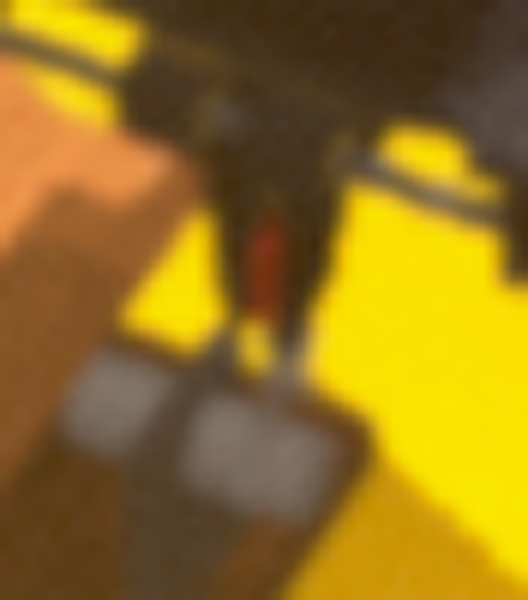

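Call:
apply_moves([
  [0, 0, 0.04],
  [0.02, 0.006, 0.04],
  [0.02, 0.006, 0],
  [0.02, 0.006, -0.03],
], yaw=[0, 0, 0, 0], jaw=[1, 1, 1, 1])

```text
t: 20.42
eef_pos: [600.3, -4.5, 142.1]
tcp_rot: [1.039, 1.566, 1.347]
ft_force: [0.3, 0.0, 11.0]
opening: 0.103
```

```bash
python3 -c "
from h import *
st()
"
```

```text
t 20.43 eef [600.31  -4.53 142.1 ] stand frame [  2.03 -83.25 142.1 ] yaw 107.65 F [ 0.29  0.05 10.99] Fstand [ 0.29 -0.04] mom [0.24 0.2  0.01] open 0.103
```

Call:
apply_moves([
  [0, 0, 0.06],
  [0, 0, 0.12],
  [0, 0, 0.12],
], yaw=[0, 0, 0], jaw=[1, 1, 1])

```text
t: 20.8
eef_pos: [599.8, -4.5, 144.5]
tcp_rot: [1.369, 1.566, 1.677]
ft_force: [0.7, 1.1, -2.0]
opening: 0.106
```

```bash
python3 -c "
from h import *
st()
load()
cv2.imwrite('pics/g4.png',crop(CAM['side']['frame'],225,135,60,62,9.5)[:,:,::-1])
"
```

```text
t 20.80 eef [599.76  -4.47 144.53] stand frame [  1.52 -83.03 144.53] yaw 107.65 F [ 0.69  1.1  -1.98] Fstand [1.   0.84] mom [ 0.16 -0.28 -0.01] open 0.106
```

View pics/g4.png

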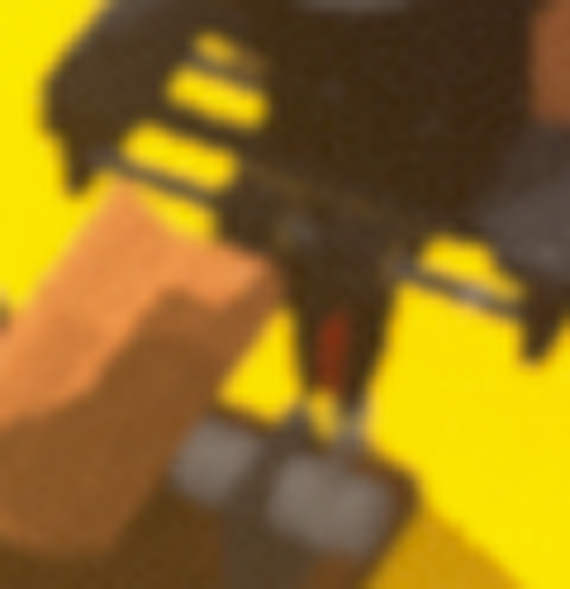

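```bash
python3 -c "
from h import *
import pickle
S=pickle.load(open('stand.pkl','rb'));c=pickle.load(open('cam.pkl','rb'))['side']
for P in ([1.5,7,222],[1.5,7,180],[1.5,7,144],[-36,7,222],[1.5,-173,222],[1.5,-173,180],[1.5,-83,144]):
  u=proj(c,T(S,[P]))[0]; print(P,u.round(1),((u-[225,135])*9.5).round())
"
```

```text
[1.5, 7, 222] [233.6 147. ] [ 82. 114.]
[1.5, 7, 180] [234.  157.1] [ 85. 210.]
[1.5, 7, 144] [234.3 165.4] [ 88. 288.]
[-36, 7, 222] [227.4 154.7] [ 23. 188.]
[1.5, -173, 222] [288.4 166.9] [602. 303.]
[1.5, -173, 180] [287.5 176.9] [594. 398.]
[1.5, -83, 144] [260.1 175. ] [333. 380.]
```

Call:
apply_moves([
  [0.04, 0.012, 0],
  [0.04, 0.012, 0],
  [0.04, 0.012, 0],
], yaw=[0, 0, 0], jaw=[1, 1, 1])

```text
t: 21.28
eef_pos: [600.5, -4.2, 144.4]
tcp_rot: [1.518, 1.566, 1.826]
ft_force: [-1.7, -0.7, -1.4]
opening: 0.107
```

```bash
python3 -c "
from h import *
st()
"
```

```text
t 21.27 eef [600.52  -4.19 144.4 ] stand frame [  2.33 -82.99 144.4 ] yaw 107.66 F [-1.75 -0.69 -1.4 ] Fstand [-1.88 -0.13] mom [-0.12  0.38 -0.04] open 0.107
```

Call:
apply_moves([
  [0.04, 0.012, 0],
  [0.04, 0.012, 0],
  [0.04, 0.012, 0],
], yaw=[0, 0, 0], jaw=[1, 1, 1])

```text
t: 21.65
eef_pos: [601.2, -4.0, 144.3]
tcp_rot: [1.66, 1.566, 1.968]
ft_force: [-2.8, -2.2, 0.2]
opening: 0.105
```

```bash
python3 -c "
from h import *
st()
"
```

```text
t 21.65 eef [601.21  -3.97 144.34] stand frame [  3.06 -82.99 144.34] yaw 107.66 F [-2.83 -2.17  0.19] Fstand [-3.36 -1.21] mom [-0.29  0.99  0.03] open 0.105
```

Call:
apply_moves([
  [0, 0, -0.03],
  [0, 0, -0.06],
  [0, 0, -0.09],
], yaw=[0, 0, 0], jaw=[1, 1, 1])

```text
t: 22.02
eef_pos: [601.4, -4.0, 142.6]
tcp_rot: [1.525, 1.566, 1.833]
ft_force: [-4.5, -1.9, 8.2]
opening: 0.106
```

```bash
python3 -c "
from h import *
st()
"
```

```text
t 22.02 eef [601.41  -3.99 142.6 ] stand frame [  3.24 -83.07 142.6 ] yaw 107.66 F [-4.48 -1.92  8.17] Fstand [-4.85 -0.47] mom [-0.21  1.16 -0.01] open 0.106
```

Call:
apply_moves([
  [0, 0, 0.1],
  [-0.08, -0.025, 0.1],
  [-0.12, -0.038, 0.1],
  [-0.12, -0.038, 0.05],
  [-0.12, -0.038, 0],
], yaw=[0, 0, 0, 0, 0], jaw=[1, 1, 1, 1, 1])

```text
t: 22.65
eef_pos: [599.2, -4.8, 143.1]
tcp_rot: [1.086, 1.566, 1.394]
ft_force: [2.2, 1.3, 4.5]
opening: 0.103
```

```bash
python3 -c "
from h import *
st()
"
```

```text
t 22.65 eef [599.2   -4.82 143.09] stand frame [  0.88 -83.19 143.09] yaw 107.66 F [2.23 1.3  4.48] Fstand [2.52 0.56] mom [ 0.46 -0.66 -0.05] open 0.103
```

Call:
apply_moves([
  [0, 0, -0.04],
  [0, 0, -0.08],
], yaw=[0, 0], jaw=[1, 1])

```text
t: 22.9
eef_pos: [599.6, -4.8, 141.8]
tcp_rot: [0.841, 1.566, 1.149]
ft_force: [1.1, 2.5, 7.8]
opening: 0.105
```

```bash
python3 -c "
from h import *
st()
"
```

```text
t 22.90 eef [599.56  -4.84 141.81] stand frame [  1.22 -83.32 141.81] yaw 107.66 F [1.15 2.53 7.82] Fstand [1.86 2.06] mom [ 0.41 -0.1   0.04] open 0.105
```

Call:
apply_moves([
  [-0.03, -0.01, -0.02],
  [0.03, 0.02, -0.04],
  [-0.03, 0.0, -0.06],
  [0.0, 0.01, -0.06],
], yaw=[0, 0, 0, 0], jaw=[1, 1, 1, 1])

```text
t: 23.4
eef_pos: [599.5, -4.6, 140.7]
tcp_rot: [0.77, 1.566, 1.078]
ft_force: [-0.1, 0.1, 4.5]
opening: 0.103
```

```bash
python3 -c "
from h import *
st()
"
```

```text
t 23.40 eef [599.53  -4.63 140.74] stand frame [  1.25 -83.11 140.74] yaw 107.66 F [-0.11  0.05  4.48] Fstand [-0.09  0.08] mom [0.13 0.12 0.01] open 0.103
```

Call:
apply_moves([
  [-0.03, 0.0, -0.03],
  [0.03, 0.02, -0.06],
  [-0.03, 0.0, -0.09],
  [0.0, 0.01, -0.12],
  [0.0, 0.01, -0.12],
], yaw=[0, 0, 0, 0, 0], jaw=[1, 1, 1, 1, 1])

```text
t: 24.02
eef_pos: [599.3, -4.5, 137.7]
tcp_rot: [0.875, 1.566, 1.184]
ft_force: [-1.0, -0.0, 4.9]
opening: 0.102
```

```bash
python3 -c "
from h import *
st()
"
```

```text
t 24.02 eef [599.33  -4.52 137.67] stand frame [  1.1  -82.94 137.67] yaw 107.67 F [-1.   -0.    4.86] Fstand [-0.96  0.3 ] mom [-0.15  0.22  0.01] open 0.102
```

Call:
apply_moves([
  [-0.03, 0.0, -0.04],
  [0.02, 0.01, -0.08],
  [-0.03, 0.0, -0.12],
  [-0.01, 0, -0.16],
  [-0.01, 0, -0.16],
], yaw=[0, 0, 0, 0, 0], jaw=[1, 1, 1, 1, 1])

```text
t: 24.65
eef_pos: [598.9, -4.5, 133.4]
tcp_rot: [0.994, 1.566, 1.302]
ft_force: [-0.7, 0.0, 1.8]
opening: 0.106
```

```bash
python3 -c "
from h import *
st()
load()
cv2.imwrite('pics/g5.png',crop(CAM['side']['frame'],225,140,60,62,9.5)[:,:,::-1])
"
```

```text
t 24.65 eef [598.95  -4.52 133.42] stand frame [  0.73 -82.83 133.42] yaw 107.67 F [-0.72  0.01  1.8 ] Fstand [-0.68  0.23] mom [-0.05  0.22  0.  ] open 0.106
```

View pics/g5.png

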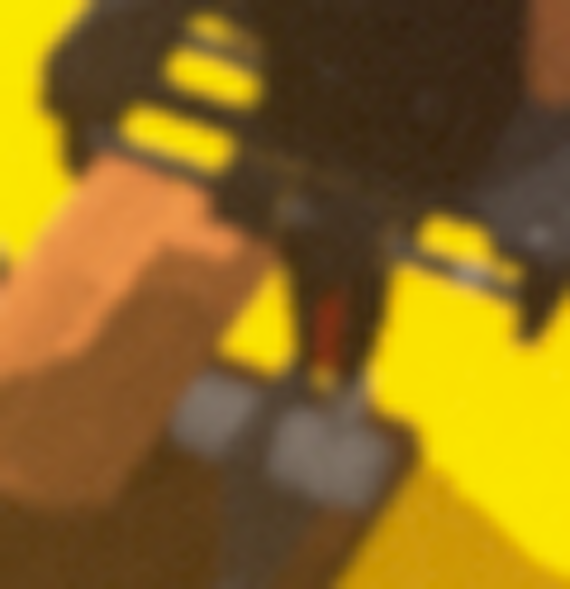

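Call:
apply_moves([
  [-0.02, 0, -0.05],
  [0.01, 0, -0.1],
  [-0.02, 0, -0.15],
  [-0.01, 0, -0.2],
  [-0.01, 0, -0.2],
], yaw=[0, 0, 0, 0, 0], jaw=[1, 1, 1, 1, 1])

```text
t: 25.38
eef_pos: [599.0, -4.6, 129.0]
tcp_rot: [0.753, 1.566, 1.061]
ft_force: [-1.5, 0.2, 7.6]
opening: 0.099
```

```bash
python3 -c "
from h import *
st()
"
```

```text
t 25.38 eef [599.02  -4.58 129.  ] stand frame [  0.79 -82.91 129.  ] yaw 107.67 F [-1.5   0.23  7.56] Fstand [-1.35  0.68] mom [-0.01  0.28 -0.02] open 0.099
```

Bow has started to ride. Continue gently.

Call:
apply_moves([
  [0, 0, -0.06],
  [0, 0, -0.12],
  [0, 0, -0.16],
], yaw=[0, 0, 0], jaw=[1, 1, 1])

```text
t: 25.75
eef_pos: [599.0, -4.5, 125.2]
tcp_rot: [0.695, 1.566, 1.004]
ft_force: [-0.6, 0.5, 0.9]
opening: 0.1
```

```bash
python3 -c "
from h import *
st()
"
```

```text
t 25.75 eef [599.04  -4.52 125.21] stand frame [  0.83 -82.85 125.21] yaw 107.67 F [-0.57  0.48  0.92] Fstand [-0.39  0.63] mom [0.12 0.1  0.03] open 0.100
```

Call:
apply_moves([
  [0, 0, -0.06],
  [0, 0, -0.12],
  [0, 0, -0.16],
], yaw=[0, 0, 0], jaw=[1, 1, 1])

```text
t: 26.12
eef_pos: [599.3, -4.5, 121.6]
tcp_rot: [0.565, 1.565, 0.873]
ft_force: [-1.0, -0.6, 4.5]
opening: 0.103
```

```bash
python3 -c "
from h import *
st()
"
```

```text
t 26.12 eef [599.3   -4.48 121.59] stand frame [  1.08 -82.9  121.59] yaw 107.67 F [-1.05 -0.61  4.48] Fstand [-1.18 -0.26] mom [-0.1   0.28  0.03] open 0.103
```

Call:
apply_moves([
  [0, 0, -0.06],
  [0, 0, -0.12],
  [0, 0, -0.16],
], yaw=[0, 0, 0], jaw=[1, 1, 1])

```text
t: 26.5
eef_pos: [599.4, -4.5, 117.6]
tcp_rot: [0.534, 1.565, 0.842]
ft_force: [-1.5, -0.8, 4.9]
opening: 0.098
```

```bash
python3 -c "
from h import *
st()
"
```

```text
t 26.50 eef [599.38  -4.54 117.59] stand frame [  1.14 -82.98 117.59] yaw 107.67 F [-1.53 -0.82  4.93] Fstand [-1.7  -0.32] mom [ 0.07  0.26 -0.08] open 0.098
```

Call:
apply_moves([
  [0, 0, -0.06],
  [0, 0, -0.12],
  [0, 0, -0.16],
], yaw=[0, 0, 0], jaw=[1, 1, 1])

```text
t: 26.88
eef_pos: [599.2, -4.5, 113.2]
tcp_rot: [0.624, 1.566, 0.933]
ft_force: [-1.9, -0.2, 2.7]
opening: 0.106
```

```bash
python3 -c "
from h import *
st()
"
```

```text
t 26.88 eef [599.22  -4.54 113.25] stand frame [  0.99 -82.93 113.25] yaw 107.67 F [-1.94 -0.17  2.71] Fstand [-1.9   0.43] mom [0.01 0.24 0.  ] open 0.106
```

Call:
apply_moves([
  [0, 0, -0.05],
  [0, 0, -0.09],
  [0, 0, -0.11],
], yaw=[0, 0, 0], jaw=[1, 1, 1])

```text
t: 27.25
eef_pos: [599.1, -4.5, 110.3]
tcp_rot: [0.689, 1.566, 0.998]
ft_force: [-1.7, -0.3, -0.6]
opening: 0.105
```

Call:
apply_moves([
  [0, 0, -0.03],
  [0, 0, -0.05],
  [0, 0, -0.05],
], yaw=[0, 0, 0], jaw=[1, 1, 1])

```text
t: 27.62
eef_pos: [599.1, -4.5, 109.0]
tcp_rot: [0.698, 1.566, 1.006]
ft_force: [-1.2, 0.1, -0.3]
opening: 0.102
```

```bash
python3 -c "
from h import *
st()
load()
cv2.imwrite('pics/g6.png',crop(CAM['side']['frame'],225,145,60,62,9.5)[:,:,::-1])
"
```

```text
t 27.62 eef [599.09  -4.54 109.04] stand frame [  0.86 -82.89 109.04] yaw 107.67 F [-1.24  0.08 -0.29] Fstand [-1.16  0.45] mom [-0.04  0.32  0.05] open 0.102
```

View pics/g6.png

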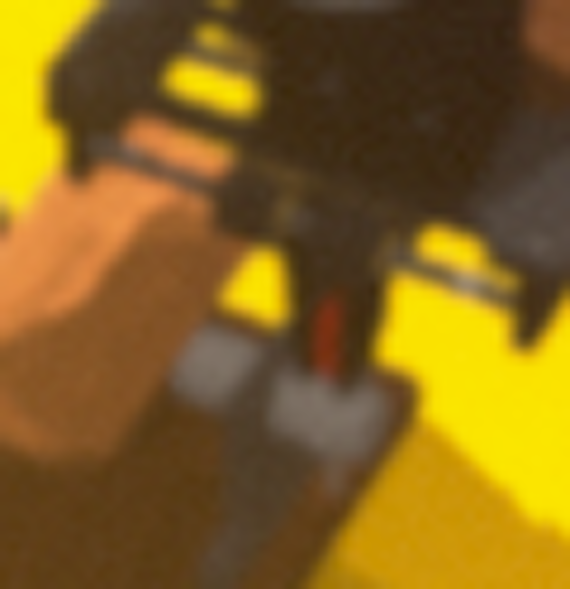

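Call:
apply_moves([
  [0, 0, -0.03],
  [0, 0, -0.06],
  [0, 0, -0.06],
], yaw=[0, 0, 0], jaw=[1, 1, 1])

```text
t: 28.1
eef_pos: [599.3, -4.6, 107.9]
tcp_rot: [0.602, 1.566, 0.911]
ft_force: [-1.5, 0.2, 5.0]
opening: 0.102
```

```bash
python3 -c "
from h import *
st()
"
```

```text
t 28.10 eef [599.26  -4.56 107.85] stand frame [  1.02 -82.96 107.85] yaw 107.67 F [-1.55  0.22  4.98] Fstand [-1.41  0.68] mom [ 0.02  0.39 -0.01] open 0.102
```

Call:
apply_moves([
  [0, 0, -0.03],
  [0, 0, -0.04],
], yaw=[0, 0], jaw=[1, 1])

```text
t: 28.35
eef_pos: [599.4, -4.5, 107.3]
tcp_rot: [0.531, 1.565, 0.839]
ft_force: [-2.3, 0.1, 6.9]
opening: 0.106
```

```bash
python3 -c "
from h import *
st()
"
```

```text
t 28.35 eef [599.35  -4.51 107.29] stand frame [  1.12 -82.94 107.29] yaw 107.67 F [-2.33  0.13  6.95] Fstand [-2.18  0.84] mom [0.13 0.55 0.01] open 0.106
```

Call:
apply_moves([
  [0, 0, -0.03],
  [0, 0, -0.05],
  [0, 0, -0.05],
], yaw=[0, 0, 0], jaw=[1, 1, 1])

```text
t: 28.72
eef_pos: [599.5, -4.5, 106.8]
tcp_rot: [0.439, 1.565, 0.747]
ft_force: [-3.9, -0.1, 9.9]
opening: 0.102
```

```bash
python3 -c "
from h import *
st()
"
```

```text
t 28.73 eef [599.54  -4.47 106.75] stand frame [  1.31 -82.96 106.75] yaw 107.67 F [-3.9  -0.06  9.93] Fstand [-3.74  1.13] mom [ 0.17  0.72 -0.03] open 0.102
```

Call:
apply_moves([
  [0, 0, 0.02],
  [0, 0, 0.02],
  [0, 0, 0.02],
  [0, 0, 0.02],
], yaw=[0, 0, 0, 0], jaw=[0.6, 0.4, 0.4, 0.4])

```text
t: 29.22
eef_pos: [599.5, -4.5, 107.1]
tcp_rot: [0.459, 1.565, 0.768]
ft_force: [0.1, 0.1, 0.7]
opening: 0.298
```

```bash
python3 -c "
from h import *
st()
load()
cv2.imwrite('pics/g7.png',crop(CAM['side']['frame'],225,145,60,62,9.5)[:,:,::-1])
"
```

```text
t 29.23 eef [599.52  -4.47 107.09] stand frame [  1.29 -82.96 107.09] yaw 107.67 F [0.07 0.11 0.67] Fstand [0.1  0.09] mom [ 0.05  0.   -0.01] open 0.298
```

View pics/g7.png

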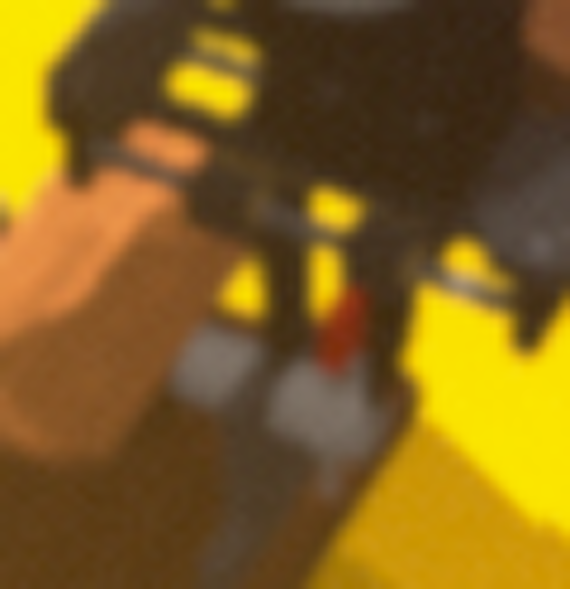

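Forces are zero, the jaws are open and the clip stands in the axle. I'll rise straight up and back off toward the robot to see.

Call:
apply_moves([
  [0, 0, 0.5],
  [0, 0, 1.5],
  [0, 0, 3],
  [0, 0, 5],
  [0, 0, 6],
  [-1, -8, 6],
  [-3, -10, 6],
  [-4, -12, 6],
  [-4, -12, 6],
  [-4, -12, 6],
  [-4, -12, 6],
  [-4, -12, 6],
  [-4, -12, 6],
], yaw=[0, 0, 0, 0, 0, 0, 0, 0, 0, 0, 0, 0, 0], jaw=[0.4, 0.4, 0.4, 0.4, 0.4, 0.4, 0.4, 0.4, 0.4, 0.4, 0.4, 0.4, 0.4])

```text
t: 30.95
eef_pos: [500.0, -303.3, 257.5]
tcp_rot: [0.42, 1.565, 0.729]
ft_force: [-0.8, -0.3, -0.3]
opening: 0.298
```

```bash
python3 -c "
from h import *
st()
look('z1.png',[('side',225,150,50,55,7.5),('top',225,160,50,55,7.5)])
look('z2.png',[('side',0,0,512,384,.78),('top',0,0,512,384,.78)])
"
```

```text
t 30.95 eef [ 500.03 -303.26  257.51] stand frame [-184.23 -337.42  257.51] yaw 107.75 F [-0.76 -0.25 -0.29] Fstand [-0.8  -0.01] mom [0.05 0.05 0.02] open 0.298
```

View pics/z1.png

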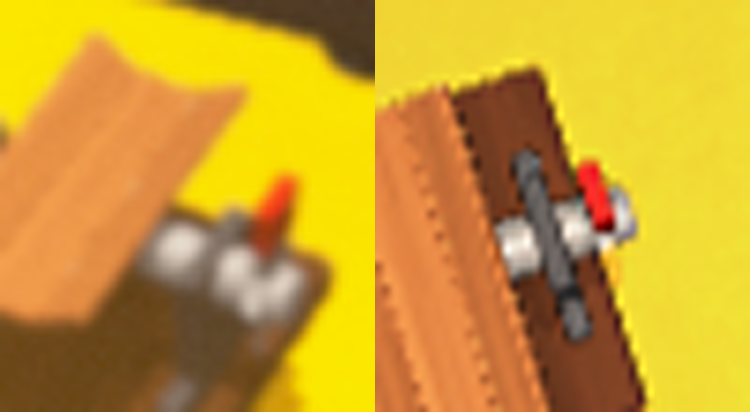

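View pics/z2.png

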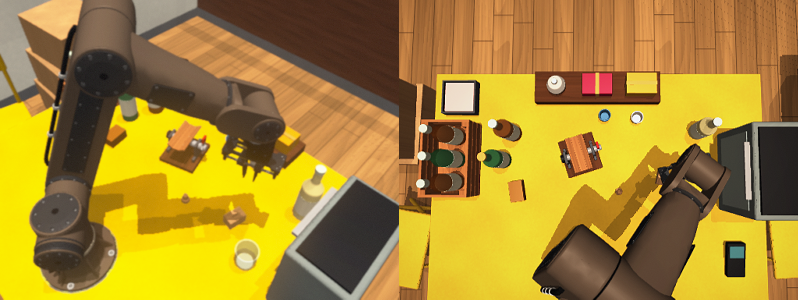

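```bash
python3 -c "
from h import *
import pickle
S=pickle.load(open('stand.pkl','rb'));load()
out=[]
for n,o in(('side',(225,150)),('top',(225,160))):
  im=np.ascontiguousarray(crop(CAM[n]['frame'],*o,50,55,7.5)[:,:,::-1])
  for a,col in((0,(255,0,0)),(.15,(0,255,0)),(.3,(255,0,255))):
   for h in (40.5,):
    B=box(4,0,h-14,h+14,28,10); P=np.c_[B[:,0]*np.cos(a)+B[:,2]*np.sin(a),B[:,1]-84,85-B[:,0]*np.sin(a)+B[:,2]*np.cos(a)]
    uv=(proj(CAM[n],T(S,P))-np.array(o)+.5)*7.5-.5
    cv2.polylines(im,[cv2.convexHull(uv.round().astype(np.int32))],True,col)
  out.append(im)
cv2.imwrite('pics/z3.png',np.hstack(out))
"
```

```text
(no output)
```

View pics/z3.png

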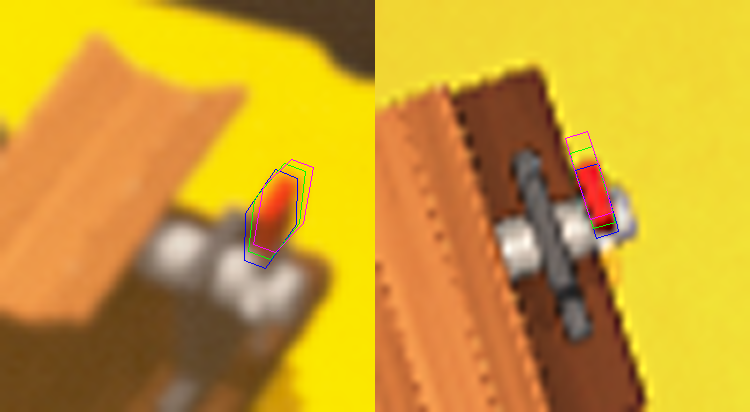

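```bash
python3 -c "
from cell import env
print(env.job_done())"
```

```text
the job is handed in; nothing more can be done
None
```

The axle is pressed home, and the R-clip is down through its hole, sprung over it and released. I handed the job in at about 31 s of the 72 s allowed; it gave no verdict.

**Axle:** I pushed the black head in at about 5 N until it met its stop, where the reading rose to 17 N. The cross-drilled end came out on the far side.

**Finding the hole:** My first sweep with the leg's tip, towards -x, did not find it. It was on the other side, with the axle rolled towards +x. I caught it there and rolled the axle upright at about 5 N.

**Insertion:** The leg stuck about 17 mm deep, with the vertical force reaching 13.6 N. I backed off and worked it down with small wiggles at 2 to 8 N. The bow then rode over and sprang at no more than about 8 N. I pressed until the shoulder seated at about 10 N. Forces are only read at the end of each move, so short peaks in between could have been missed.

**Last checks:**
- In both pictures the red tab matches a fully seated clip, leaning about 0.05 rad.
- The force was near zero after release.
- The gripper is well clear of everything.
- The bottles, cups and other things look unmoved in the pictures, but I did not measure them.
- I did not measure the axle's travel and the bow's opening directly. I infer them from the stop force and from the seated height.
- **One disagreement:** the head's contact and the cameras differed by about 2 to 3 mm along the axle on where the hole was. The tip found it within about 1.5 mm of the camera estimate.

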